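# Put the test weights away in their bored nests

## Robot

A 7-joint arm with a two-finger parallel gripper is mounted at the origin on a cart in front of the work surface, level with it; the furniture and walls round the work are solid. World frame = base frame: x ahead of the robot, y to its left, z up, the work surface at z = 0. Lengths are in m, angles in rad, forces in N, time in s.
With the tool pointing down it reaches from about 0.425 to 0.925 m from the base axis. Payload 6.8 kg.
Tool frame: the origin (TCP) lies midway between the tips of the shut fingers; the grasp point (between the pads) lies 19 mm behind it; z points along the fingers, y is the direction in which the jaws open and shut (so a half turn about z gives the same grasp; the last joint's range is limited). The gripper opens to 85 mm and grips with 20 to 120 N. Pads are 22 mm wide; open, the fingers measure 114 mm over their backs; the gripper's body (76 mm by 85 mm) begins 54 mm behind the grasp point. The pads swing forward as they close: fully open they stand 13 mm farther back than shut.
Start: joints at [-1.417, 0.477, 0.022, 1.555, -0.011, 1.109, -0.083], TCP at [0.175, 0.652, 0.192] pointing down, gripper open.
Joint ranges: [-2.96, 2.96], [-0.34, 2.1], [-1.41, 1.46], [0.24, 2.44], [-1.37, 4.51], [0.17, 1.92], [-2.96, 2.96]. Speed limits (rad/s): [2.39, 2.39, 3.14, 3.14, 3.14, 3.14, 3.14].

## Interface

Orientations are given as a unit quaternion [w, x, y, z].
In Python, from station import * gives the robot as it stands. The module is installed in compiled form; this text tells all that it offers.
- The arm moves only by the tool jog_arm, never from a script. Its arguments are lists of equal length, an entry for each row: "dp": the shift along the tool's x, y, z in units of 25 mm (1.0 is 25 mm), a list of three; "angular": the turn, a rotation vector about the tool's x, y, z in units of 5 degrees (1.0 is 5 degrees), a list of three; "claw": the finger opening in mm, from 0 to 85.4. A call has exactly 5 rows; each row is the pose to reach, as a shift and turn from the pose commanded when the call began, along the tool's axes at that moment; what a row does not reach only later rows make up. A row lasts 1/10 s, in which the tool goes at most 50 mm and 8.59 degrees, less where a joint would pass 70% of its speed; a pose out of reach is approached as far as the arm can. A call with a gripper value outside its range is refused whole. The fingers move at their own pace and stop on an object; "grip_force" is the grip in N (left out, the last holds). Time passes only in rows, so rows that repeat a pose let the fingers close, or fill a call up. It gives the time, the measured TCP pose, the force and the opening at its end, in the units of the state.
- get_obs(): the state, without advancing time (a new reading comes with each control period).
- read_camera(name): name is "side" or "top" or "wrist"; returns a dict with "pixels" (384x512x3 uint8, blue, green, red), "camera_matrix" (3x3 intrinsics, pixels), "rvec" (rotation vector, rad) and "tvec" (3), from world to camera coordinates, as OpenCV has them. Camera axes: x right, y down, z forward; pixel columns grow to the right and rows downward; lengths in m; the calibration is good to about 2 mm. The wrist camera is an equidistant fisheye: a pixel r from the principal point sees the ray r / f radians off the axis. A picture is of the moment at which its call begins. There is no depth.
- hand_in(): hands the job in, once; it reports no verdict.
The state is a dict: "t": time; "q": joint angles; "joint_vel": joint speeds; "joint_torque": joint torques, N m; "eef_pos": TCP position; "tool_rot": TCP orientation; "contact_force": force on the tool from outside, world axes, zero at the start; "torque": the same for the moment, N m; "gripper_width": opening from 0.0 (shut) to 1.0 (fully open).
Only numpy, scipy, OpenCV 4.12 (cv2) and the standard library are available. Lean on these libraries where they do the work, as an engineer would, in place of code of your own. Each camera call takes 0.05 s, during which the arm holds its last target.

## Task

Put the four grey steel test weights on the near part of the bench (not those far back by the wall) away in the ivory nest blocks, each standing fully down in the nest that is bored for its diameter. One weight has been left in the widest nest by mistake, so move it to its own nest before that one is filled. Set the weights down, do not drop or knock them, and leave the jar and the timer where they are.

Things in the scene. Friction and masses are not known exactly. Their poses are not given: they have to be found in the camera images.
- weight_a_mid (a point): Plain grey turned steel test weight with a small knob on top, the widest of the four: 60 mm in diameter, 46 mm tall, about 0.7 kg. The point is its centre, on its axis, half-way up (23 mm above its underside); z is its own upward axis. Its straight cylindrical side runs from the underside to 29 mm up and is the place to grip, across the diameter; above that it narrows. It starts upright on the worktop.
- weight_d_mid (a point): Plain grey turned steel test weight with a small knob on top, the second widest and the tallest of the four: 54 mm in diameter, 56 mm tall, about 0.6 kg. The point is its centre, on its axis, half-way up (28 mm above its underside); z is its own upward axis. Its straight cylindrical side runs from the underside to 39 mm up and is the place to grip, across the diameter; above that it narrows. It starts upright on the worktop.
- weight_b_mid (a point): Plain grey turned steel test weight with a small knob on top, the third widest of the four: 48 mm in diameter, 40 mm tall, about 0.325 kg. The point is its centre, on its axis, half-way up (20 mm above its underside); z is its own upward axis. Its straight cylindrical side runs from the underside to 23 mm up and is the place to grip, across the diameter; above that it narrows. It starts in the nest of weight_a (nest_a), too wide for it, standing on that nest's floor.
- weight_c_mid (a point): Plain grey turned steel test weight with a small knob on top, the smallest of the four: 36 mm in diameter, 34 mm tall, about 0.12 kg. The point is its centre, on its axis, half-way up (17 mm above its underside); z is its own upward axis. Its straight cylindrical side runs from the underside to 17 mm up and is the place to grip, across the diameter; above that it narrows. It starts upright on the worktop.
- nest_a: Ivory plastic block 94 x 94 x 20 mm, fixed, one of four in a 2 x 2 tray, places shuffled. Round recess with a dark felt floor in the middle of its top, for the 60 mm weight: 65 mm wide, 78 mm at the mouth (slippery 45-degree lead-in, upper 6.5 mm), 8.5 mm deep. Origin: centre of its underside, 3 mm above the worktop; recess floor 11.5 mm, top 20 mm above it; x, y along its sides.
- nest_d: Ivory plastic block 94 x 94 x 20 mm, fixed, one of four in a 2 x 2 tray, places shuffled. Round recess with a dark felt floor in the middle of its top, for the 54 mm weight: 59 mm wide, 72 mm at the mouth (slippery 45-degree lead-in, upper 6.5 mm), 8.5 mm deep. Origin: centre of its underside, 3 mm above the worktop; recess floor 11.5 mm, top 20 mm above it; x, y along its sides.
- nest_b: Ivory plastic block 94 x 94 x 20 mm, fixed, one of four in a 2 x 2 tray, places shuffled. Round recess with a dark felt floor in the middle of its top, for the 48 mm weight: 53 mm wide, 66 mm at the mouth (slippery 45-degree lead-in, upper 6.5 mm), 8.5 mm deep. Origin: centre of its underside, 3 mm above the worktop; recess floor 11.5 mm, top 20 mm above it; x, y along its sides.
- nest_c: Ivory plastic block 94 x 94 x 20 mm, fixed, one of four in a 2 x 2 tray, places shuffled. Round recess with a dark felt floor in the middle of its top, for the 36 mm weight: 41 mm wide, 54 mm at the mouth (slippery 45-degree lead-in, upper 6.5 mm), 8.5 mm deep. Origin: centre of its underside, 3 mm above the worktop; recess floor 11.5 mm, top 20 mm above it; x, y along its sides.
- jar: Bystander: orange screw jar with a blue lid, 57 mm wide, 82 mm tall, upright on the worktop; origin at the centre of its underside. To be left alone. (Near it, not listed: a tall white tester, fixed, its foot over x > 0.53, y -0.33 to 0.07 up to z 0.14 and its head over x > 0.57, y -0.26 to -0.02 from z 0.34 up, with a lever ball at x 0.53: carry on the robot's side of it.)
- timer: Bystander: white bench timer, 62 x 62 x 19 mm, lying on the worktop; origin at the centre of its underside. To be left alone.
Mind the look-alikes: they are no part of the job. Leave any orange or red look-alike of the part that bears weight_b_mid alone. Leave any turquoise look-alike of the nest_a alone.

How it is judged:
By the outcome, as a careful person would: the job done as asked, in the order asked, and still so for the second after the job is handed in, with the robot touching nothing.
It also fails if it takes over 96 s, if anything falls off the work surface, if the arm or the gripper's body presses on something with over 40 N, if the wrist force passes 120 N, or if a joint passes its speed limit or range.

## Working session

There is one attempt and no reset: what is moved stays moved. The work goes in short steps, Python scripts to look and compute and a tool call to move; the robot and the scene stay as the last step left them, time stands still between calls to the robot, and variables do not carry over. Pictures are saved under pics/ and viewed, and the job is handed in when it is done.

Besides the shell and the picture viewer there is one more tool, called as a command line: name --argument value ..., lists and objects as JSON in quotes. jog_arm: Moves the arm, as the interface text tells. Its arguments: {"type":"object","properties":{"dp":{"type":"array","items":{"type":"array","items":{"type":"number"}}},"angular":{"type":"array","items":{"type":"array","items":{"type":"number"}}},"claw":{"type":"array","items":{"type":"number"}},"grip_force":{"type":"number"}},"required":["dp","angular","claw"]}

```bash
mkdir -p pics; cat > h.py <<'E'
from station import *
import numpy as np, cv2
from scipy.spatial.transform import Rotation as R
def cam(n):
    c=read_camera(n); c['img']=np.ascontiguousarray(c['pixels']); return c
def ray(c,uv,fish=False):
    K=np.array(c['camera_matrix']);u,v=uv
    x=(u-K[0,2])/K[0,0]; y=(v-K[1,2])/K[1,1]
    if fish:
        r=np.hypot(x,y); d=np.array([np.sin(r)*x/max(r,1e-9),np.sin(r)*y/max(r,1e-9),np.cos(r)])
    else: d=np.array([x,y,1.])
    Rm=cv2.Rodrigues(np.array(c['rvec'],float))[0]; t=np.array(c['tvec'],float).ravel()
    return -Rm.T@t, Rm.T@d
def onplane(c,uv,z,fish=False):
    o,d=ray(c,uv,fish); return o+d*(z-o[2])/d[2]
def proj(c,P,fish=False):
    K=np.array(c['camera_matrix']);Rm=cv2.Rodrigues(np.array(c['rvec'],float))[0]
    p=Rm@np.array(P,float)+np.array(c['tvec'],float).ravel()
    if fish:
        r=np.hypot(p[0],p[1]);th=np.arctan2(r,p[2]); x,y=p[0]/r*th,p[1]/r*th
    else: x,y=p[0]/p[2],p[1]/p[2]
    return np.array([K[0,0]*x+K[0,2],K[1,1]*y+K[1,2]])
E
python3 - <<'E'
from h import *
for n in ['top','side','wrist']:
    c=cam(n); cv2.imwrite(f'pics/{n}0.png',cv2.resize(c['img'],(800,600)) if n!='x' else 0)
    cv2.imwrite(f'pics/raw_{n}0.png',c['img'])
    print(n,np.round(c['camera_matrix'],1).tolist(),np.round(ray(c,(256,192))[0],3))
o=get_obs();print({k:np.round(v,3).tolist() for k,v in o.items()})
E
```

```text
top [[455.7, 0.0, 253.3], [0.0, 455.7, 192.9], [0.0, 0.0, 1.0]] [0.158 0.202 1.644]
side [[415.5, 0.0, 265.9], [0.0, 415.5, 198.1], [0.0, 0.0, 1.0]] [0.21  1.405 0.842]
wrist [[297.3, 0.0, 258.9], [0.0, 297.3, 190.9], [0.0, 0.0, 1.0]] [0.104 0.671 0.372]
{'t': 0.15, 'q': [-1.417, 0.478, 0.022, 1.556, -0.011, 1.109, -0.083], 'joint_vel': [-0.0, -0.001, 0.0, -0.003, -0.002, 0.0, 0.0], 'joint_torque': [0.003, -59.692, 1.61, -28.149, 0.013, 0.006, 0.0], 'eef_pos': [0.175, 0.652, 0.191], 'tool_rot': [-0.0, 0.131, 0.991, -0.001], 'contact_force': [0.237, -0.804, 0.736], 'torque': [0.007, 0.018, -0.0], 'gripper_width': 0.998}
```

View pics/top0.png

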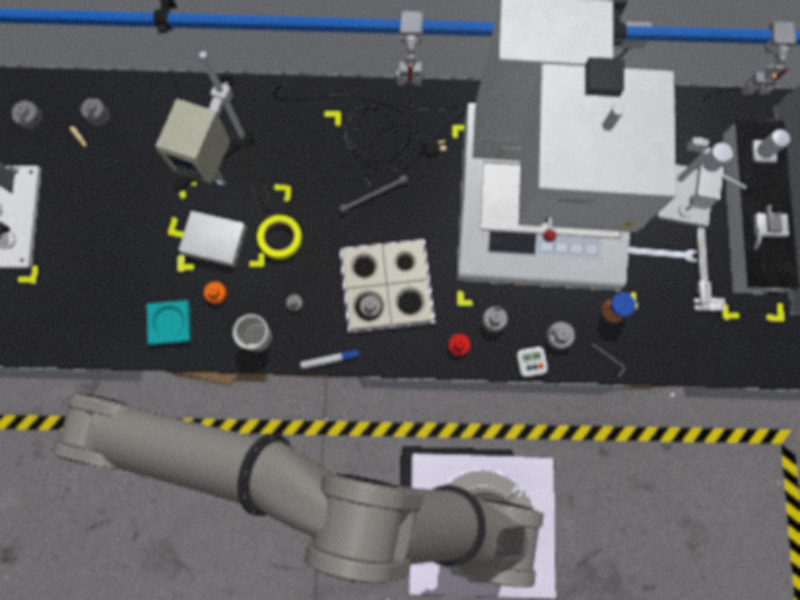

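View pics/side0.png

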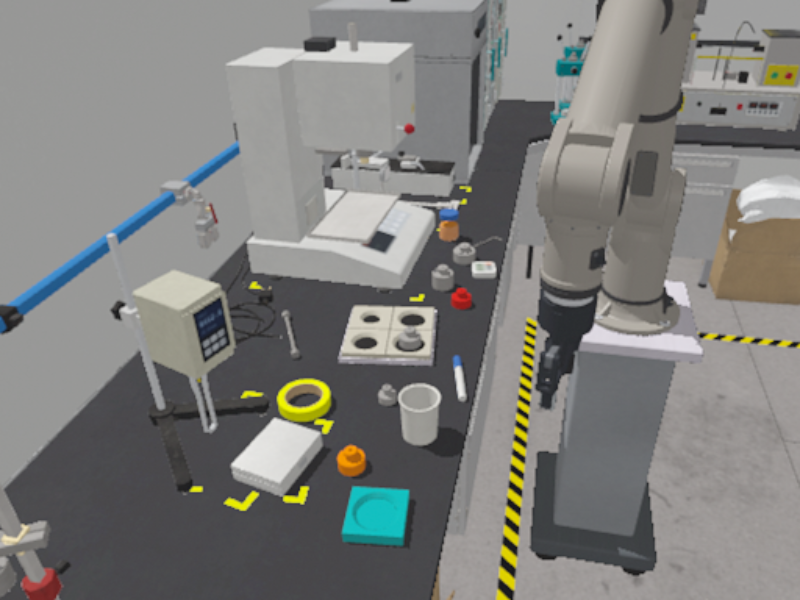

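View pics/wrist0.png

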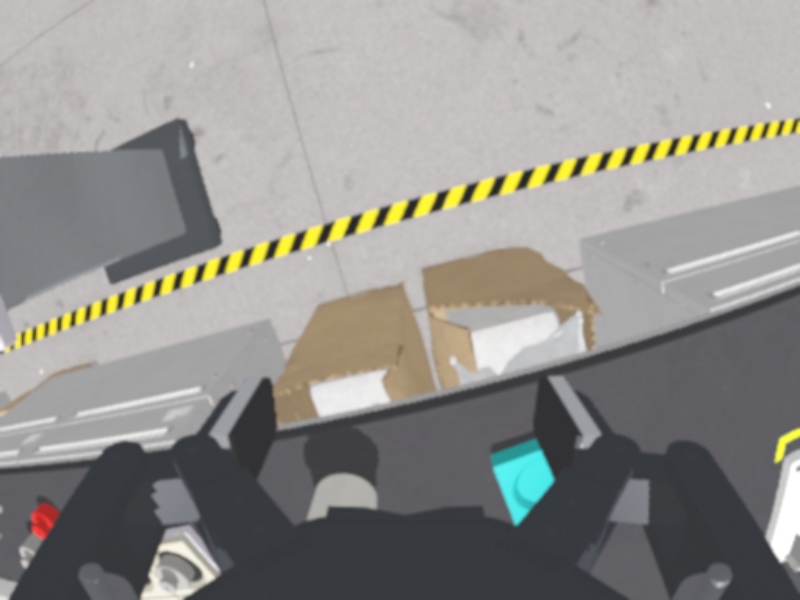

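```bash
python3 - <<'E'
import cv2
a=cv2.imread('pics/raw_top0.png')[145:245,165:420]; cv2.imwrite('pics/top0c.png',cv2.resize(a,None,fx=3.1,fy=3.1,interpolation=cv2.INTER_CUBIC))
a=cv2.imread('pics/raw_side0.png')[130:290,200:330]; cv2.imwrite('pics/side0c.png',cv2.resize(a,None,fx=3.7,fy=3.7,interpolation=cv2.INTER_CUBIC))
E
```

```text
(no output)
```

View pics/top0c.png

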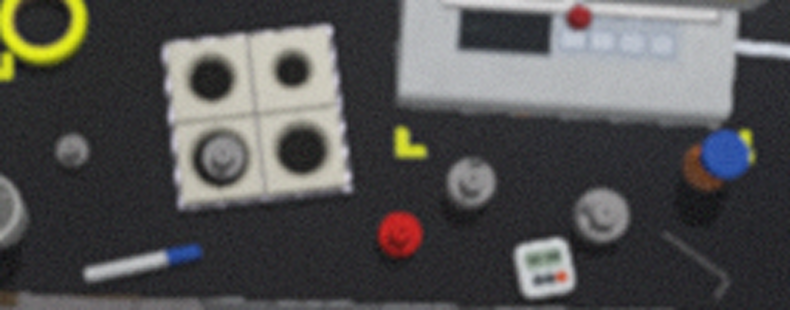

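View pics/side0c.png

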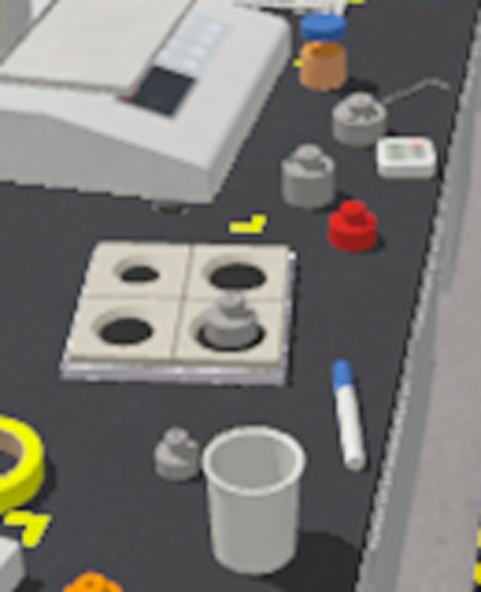

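```bash
cat > m.py <<'E'
from h import *
c=cam('top'); im=c['img']
hsv=cv2.cvtColor(im,cv2.COLOR_BGR2HSV)
# tray
m=((hsv[...,2]>150)&(hsv[...,1]<60)).astype(np.uint8)
n,l,s,ce=cv2.connectedComponentsWithStats(m)
i=l[156,225] if l[156,225] else l[160,245]
print('tray',s[i])
k=(l==i).astype(np.uint8); cn=max(cv2.findContours(k,cv2.RETR_EXTERNAL,2)[0],key=cv2.contourArea)
r=cv2.minAreaRect(cv2.convexHull(cn)); print(r)
for p in cv2.boxPoints(r): print(p,np.round(onplane(c,p,.023),4))
print('ctr',np.round(onplane(c,r[0],.023),4))
# holes
hull=np.zeros_like(k); cv2.fillPoly(hull,[cv2.boxPoints(r).astype(int)],1)
n,lab,s,ce=cv2.connectedComponentsWithStats(hull*((im.max(2)<110)).astype(np.uint8))
for j in range(1,n):
    if s[j][4]>40: print('hole',s[j],ce[j],np.round(onplane(c,ce[j],.019),4), 2*np.sqrt(s[j][4]/np.pi)*1.62/455.7)
print('weights')
g=((im.min(2)>75)&(hsv[...,1]<50)).astype(np.uint8)
n,lab,s,ce=cv2.connectedComponentsWithStats(g)
for nm,(u,v),h in [('a',(359,215),.026),('d',(317,204),.033),('c',(188,193),.018),('b',(237,195),.035)]:
    j=lab[v,u]; print(nm,s[j],ce[j],np.round(onplane(c,ce[j],h),4))
E
python3 m.py
```

```text
tray [ 218  153   60   58 1938]
((246.97398376464844, 181.75955200195312), (52.66610336303711, 55.783084869384766), 83.82982635498047)
[216.4137  158.57687] [0.6223 0.3464 0.023 ]
[271.87363 152.5812 ] [0.6517 0.1423 0.023 ]
[277.53427 204.94223] [0.4554 0.1176 0.023 ]
[222.07434 210.9379 ] [0.4273 0.3169 0.023 ]
ctr [0.538  0.2308 0.023 ]
hole [254 162  11  11  94] [258.77659574 167.12765957] [0.5956 0.1892 0.019 ] 0.03889152492854313
hole [226 164  14  14 156] [232.69230769 170.21153846] [0.5809 0.2848 0.019 ] 0.05010180178500068
hole [254 185  16  16 200] [261.835 192.78 ] [0.4994 0.1754 0.019 ] 0.05672911953042098
hole [227 187  18  18 151] [234.37748344 196.94701987] [0.4808 0.2748 0.019 ] 0.04929234947774428
weights
a [350 206  18  17 242] [358.87190083 213.85950413] [ 0.4312 -0.1752  0.026 ]
d [309 196  16  16 196] [316.65306122 203.21428571] [ 0.4642 -0.0224  0.033 ]
c [183 188  11  10  80] [187.9125 192.5375] [0.4922 0.4446 0.018 ]
b [ 217  152   62   61 2684] [247.02943368 181.96311475] [0.5344 0.2304 0.035 ]
```

```bash
python3 - <<'E'
from h import *
c=cam('top'); s=cam('side')
f=.64
for n,uv,z in [('timer',(532*f,362*f),.019),('jarlid',(624*f,305*f),.082),('red',(459*f,345*f),.02),('cuptop',(252*f,328*f),.1),('cuptopN',(252*f,315*f),.1),('tape',(279*f,237*f),.02),('hexkeyL',(592*f,345*f),0),('hexkeyR',(622*f,372*f),0)]:
    print(n,np.round(onplane(c,uv,z),3))
for n,uv,z in [('cupbottom',(420*f,438*f),0.0),('cuptop',(420*f,395*f),.1),('c',(388*f,398*f),.01),('a base',(464*f,258*f),.01),('d',(443*f,283*f),.015),('bknob',(409*f,331*f),.052),('timer',(484*f,268*f),.019),('jar',(449*f,236*f),.01)]:
    print('side',n,np.round(onplane(s,uv,z),3))
o=get_obs();Q=R.from_quat(np.roll(o['tool_rot'],-1)); print(Q.as_matrix().round(3), o['eef_pos'],o['t'])
E
```

```text
timer [ 0.366 -0.11   0.019]
jarlid [ 0.492 -0.305  0.082]
red [0.4   0.058 0.02 ]
cuptop [0.412 0.52  0.1  ]
cuptopN [0.441 0.522 0.1  ]
tape [0.645 0.488 0.02 ]
hexkeyL [ 0.412 -0.254  0.   ]
hexkeyR [ 0.351 -0.321  0.   ]
side cupbottom [ 0.401  0.54  -0.   ]
side cuptop [0.401 0.537 0.1  ]
side c [0.484 0.453 0.01 ]
side a base [ 0.424 -0.157  0.01 ]
side d [ 0.455 -0.004  0.015]
side bknob [0.48  0.276 0.052]
side timer [ 0.362 -0.094  0.019]
side jar [ 0.487 -0.285  0.01 ]
[[-0.966  0.259 -0.   ]
 [ 0.259  0.966 -0.001]
 [-0.    -0.001 -1.   ]] [0.17461826 0.65180717 0.19187251] 0.3
```

jog_arm --dp '[[-1.5,-1,0],[-3.1,-2.2,0],[-4.7,-3.4,0],[-6.3,-4.6,0],[-7.9,-5.7,0]]' --angular '[[0,0,0],[0,0,0],[0,0,0],[0,0,0],[0,0,0]]' --claw '[80,80,80,80,80]' --grip_force 60

```text
t: 0.8
eef_pos: [0.3296, 0.4613, 0.1924]
tool_rot: [0.0, 0.131, 0.991, 0.0]
contact_force: [-0.0, -0.2, -0.5]
gripper_width: 0.938
```

jog_arm --dp '[[-1.5,-1,0],[-3.1,-2.2,0],[-4.7,-3.4,0],[-6.3,-4.6,0],[-7.8,-5.7,0]]' --angular '[[0,0,0],[0,0,0],[0,0,0],[0,0,0],[0,0,0]]' --claw '[80,80,80,80,80]'

```text
t: 1.3
eef_pos: [0.4813, 0.273, 0.1925]
tool_rot: [0.0, 0.131, 0.991, 0.0]
contact_force: [1.3, 0.4, 0.5]
gripper_width: 0.938
```

```bash
cat > snap.py <<'E'
from h import *
import sys
c=cam('wrist'); cv2.imwrite(f'pics/{sys.argv[1]}.png',cv2.resize(c['img'],(800,600),interpolation=cv2.INTER_CUBIC)); cv2.imwrite(f'pics/raw_{sys.argv[1]}.png',c['img'])
np.savez(f'pics/{sys.argv[1]}.npz',camera_matrix=c['camera_matrix'],rvec=c['rvec'],tvec=c['tvec'])
o=get_obs(); print(o['t'],np.round(o['eef_pos'],4),np.round(o['tool_rot'],4),np.round(o['contact_force'],2),o['gripper_width'],np.round(o['q'],2))
o0,d=ray(c,np.array(c['camera_matrix'])[:2,2],True); print('cam',o0.round(4),d.round(3))
E
python3 snap.py w1
```

```text
1.35 [0.4868 0.2646 0.1928] [ 0.0021  0.136   0.9907 -0.0016] [ 3.9  -5.54  0.39] 0.933408310724866 [-0.78  0.28  0.21  1.86 -0.06  1.01  0.75]
cam [0.4101 0.2927 0.3734] [ 0.283 -0.077 -0.956]
```

View pics/w1.png

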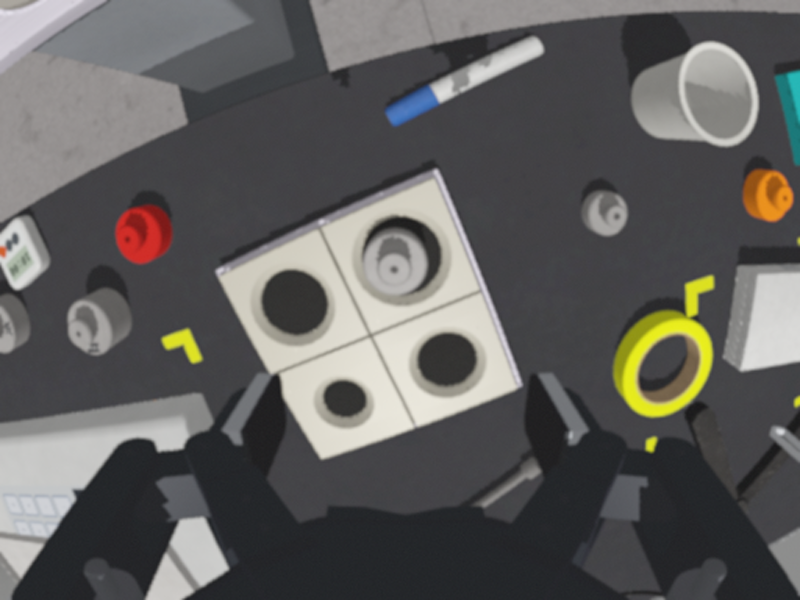

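```bash
cat > wm.py <<'E'
from h import *
import sys
n=sys.argv[1]
im=cv2.imread(f'pics/raw_{n}.png'); c=dict(np.load(f'pics/{n}.npz'))
big=cv2.resize(im,None,fx=4,fy=4,interpolation=cv2.INTER_CUBIC)
hsv=cv2.cvtColor(big,cv2.COLOR_BGR2HSV)
def p(uv,z): return onplane(c,((uv[0]+.5)/4-.5,(uv[1]+.5)/4-.5),z,True)
# felt: dark blobs enclosed by ivory
iv=((hsv[...,2]>130)).astype(np.uint8)
cs,hi=cv2.findContours(iv,cv2.RETR_CCOMP,cv2.CHAIN_APPROX_NONE)
for q,h in zip(cs,hi[0]):
    A=cv2.contourArea(q)
    if h[3]>=0 and 1500<A<60000 and len(q)>=5:
        P=np.array([p(x[0],.0145)[:2] for x in q])
        M=cv2.minEnclosingCircle((P*1000).astype(np.float32))
        e=cv2.fitEllipse((P*1000).astype(np.float32))
        ctr=cv2.moments(q); print('hole px800',np.round(np.array([ctr['m10'],ctr['m01']])/ctr['m00']*800/2048),'ell',np.round(e[0],1),np.round(e[1],1),'circ',np.round(M[0],1),round(M[1]*2,1))
E
python3 - <<'E'
from h import *
for i in range(3): c=cam('top')
print(get_obs()['eef_pos'])
E
python3 snap.py w2; python3 wm.py w2
```

```text
[0.48069281 0.27411299 0.192279  ]
1.55 [0.4797 0.2756 0.1921] [-3.000e-04  1.305e-01  9.914e-01  2.000e-04] [-1.16  0.25  0.47] 0.934857916818375 [-0.79  0.28  0.2   1.86 -0.06  1.01  0.74]
cam [0.4096 0.294  0.3732] [ 0.282 -0.078 -0.956]
hole px800 [ 87. 321.] ell [456.2 -43.4] [25.6 34.1] circ [458.5 -44.5] 34.8
hole px800 [667. 369.] ell [651.3 491.4] [69.1 70.8] circ [650.8 491.7] 71.6
hole px800 [344. 400.] ell [592.5 187.8] [39.5 39.7] circ [592.5 187.9] 40.4
hole px800 [446. 361.] ell [578.5 284.1] [51.5 51.8] circ [578.6 284.2] 52.6
hole px800 [294. 304.] ell [496.1 174.1] [57.7 57.7] circ [496.2 174.1] 58.5
hole px800 [392. 249.] ell [475.  265.3] [20.5 25.7] circ [477.6 264.2] 27.3
hole px800 [410. 244.] ell [482.1 269.5] [60.  62.3] circ [481.3 269.8] 66.4
hole px800 [661.  85.] ell [391.5 522.7] [29.9 46.1] circ [386.8 520.3] 52.7
hole px800 [146.  39.] ell [234.1 110.2] [40.3 98. ] circ [237.8 111.1] 104.2
```

```bash
python3 - <<'E'
from h import *
im=cv2.imread('pics/raw_w2.png'); c=dict(np.load('pics/w2.npz'))
x0,y0=215,125
cv2.imwrite('pics/w2c.png',cv2.resize(im[y0:y0+80,x0:x0+80],None,fx=7,fy=7,interpolation=cv2.INTER_CUBIC))
E
```

```text
(no output)
```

View pics/w2c.png

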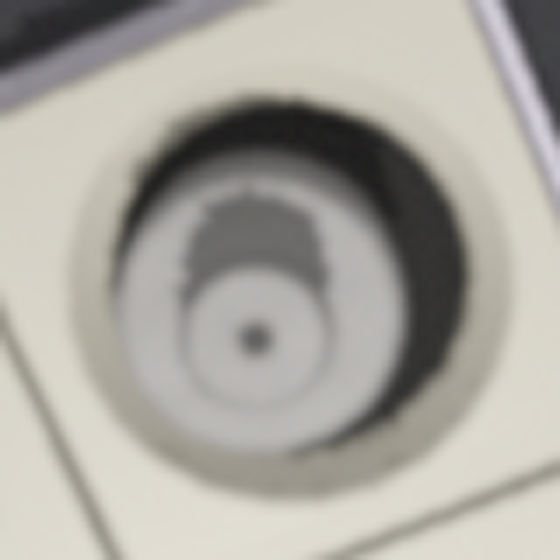

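```bash
cat > pk.py <<'E'
from h import *
import sys
# pk.py name x0 y0 scale u v z
n=sys.argv[1];x0,y0,s,u,v,z=map(float,sys.argv[2:8])
c=dict(np.load(f'pics/{n}.npz'))
P=onplane(c,(x0+(u+.5)/s-.5,y0+(v+.5)/s-.5),z,True); print(P.round(4))
E
cat > go.py <<'E'
from h import *
import sys
# go.py x y z [yaw deg change about tool z]
o=get_obs(); Q=R.from_quat(np.roll(o['tool_rot'],-1)); T=np.array(list(map(float,sys.argv[1:4])))
d=Q.inv().apply(T-o['eef_pos']); print('t',o['t'],'pos',np.round(o['eef_pos'],4),'F',np.round(o['contact_force'],1),'w',round(o['gripper_width']*85.4,1))
y=Q.as_matrix()[:,1]; print('units',np.round(d/.025,2),'yaxis dir deg from +y toward +x',round(np.degrees(np.arctan2(y[0],y[1])),1),'tilt',np.round(Q.as_matrix()[:,2],3))
E
python3 pk.py w2 215 125 7 254 340 .0545; python3 go.py 0.4765 0.2735 0.08
```

```text
[0.4816 0.2649 0.0545]
t 1.55 pos [0.4797 0.2756 0.1921] F [-1.2  0.2  0.5] w 79.8
units [ 0.1  -0.12  4.49] yaxis dir deg from +y toward +x 15.0 tilt [-0.  0. -1.]
```

```bash
python3 go.py 0.4816 0.2649 0.0225
```

```text
t 1.55 pos [0.4797 0.2756 0.1921] F [-1.2  0.2  0.5] w 79.8
units [-0.19 -0.4   6.79] yaxis dir deg from +y toward +x 15.0 tilt [-0.  0. -1.]
```

jog_arm --dp '[[-0.1,-0.2,1.2],[-0.19,-0.4,2.6],[-0.19,-0.4,4],[-0.19,-0.4,5],[-0.19,-0.4,5.5]]' --angular '[[0,0,0],[0,0,0],[0,0,0],[0,0,0],[0,0,0]]' --claw '[75,75,75,75,75]'

```text
t: 2.05
eef_pos: [0.4795, 0.2654, 0.0524]
tool_rot: [-0.002, 0.129, 0.992, -0.001]
contact_force: [0.2, 0.4, -0.3]
gripper_width: 0.879
```

jog_arm --dp '[[0,0,0.4],[0,0,0.8],[0,0,1.1],[0,0,1.28],[0,0,1.28]]' --angular '[[0,0,0],[0,0,0],[0,0,0],[0,0,0],[0,0,0]]' --claw '[75,75,75,75,75]'

```text
t: 2.55
eef_pos: [0.482, 0.2642, 0.0225]
tool_rot: [-0.0, 0.131, 0.991, -0.0]
contact_force: [-0.6, 1.1, 0.2]
gripper_width: 0.878
```

```bash
python3 snap.py w3; python3 go.py 0.4816 0.2649 0.0225
```

```text
2.6 [0.4822 0.2643 0.0229] [1.000e-04 1.306e-01 9.914e-01 1.000e-04] [ 1.11  0.91 -0.86] 0.8776158821913057 [-0.74  0.5   0.16  2.   -0.13  0.65  0.81]
cam [0.4109 0.284  0.2035] [ 0.282 -0.077 -0.956]
t 2.6 pos [0.4822 0.2643 0.0229] F [ 1.1  0.9 -0.9] w 74.9
units [0.03 0.02 0.02] yaxis dir deg from +y toward +x 15.0 tilt [ 0.  0. -1.]
```

View pics/w3.png

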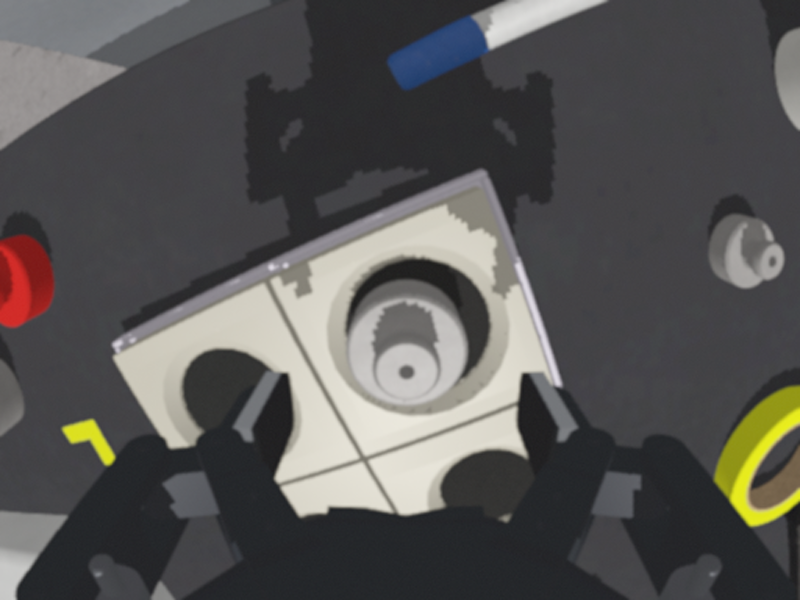

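```bash
python3 - <<'E'
from h import *
c=dict(np.load('pics/w3.npz'))
for z in(.0145,.023,.034,.045,.0545): print(z,proj(c,(.482,.2645,z),True)*800/512)
y=np.array([.259,.966,0])
for s in(-1,1): print(proj(c,np.array([.482,.2645,.033])+s*.0375*y,True)*800/512, proj(c,np.array([.482,.2645,.033])+s*.0375*y+.011*np.array([-.966,.259,0]),True)*800/512)
E
python3 pk.py w3 0 0 1.5625 406 372 .0545
```

```text
0.0145 [404.2308493  333.12397654]
0.023 [404.18947437 340.4817957 ]
0.034 [404.13073516 350.93314305]
0.045 [404.06525978 362.59080654]
0.0545 [404.00242945 373.78525323]
[311.42502185 349.1722018 ] [309.54182685 323.66898996]
[496.92441185 349.3267561 ] [498.80825854 323.80842729]
[0.4814 0.2653 0.0545]
```

```bash
python3 - <<'E'
from h import *
c=dict(np.load('pics/w3.npz'))
for z in(.033,.04,.05,.06,.07):
  for x in (-.011,0,.011):
    print(z,x,[ (proj(c,np.array([.4822,.2643,z])+s*.0375*np.array([.259,.966,0])+x*np.array([-.966,.259,0]),True)*800/512).round() for s in(-1,1)])
im=cv2.imread('pics/raw_w3.png')[220:340,100:420]; cv2.imwrite('pics/w3f.png',cv2.resize(cv2.convertScaleAbs(im,alpha=2.2),None,fx=2.5,fy=2.5,interpolation=cv2.INTER_CUBIC))
E
```

```text
0.033 -0.011 [array([313., 374.]), array([495., 374.])]
0.033 0 [array([311., 350.]), array([497., 350.])]
0.033 0.011 [array([309., 324.]), array([498., 324.])]
0.04 -0.011 [array([310., 382.]), array([498., 382.])]
0.04 0 [array([308., 357.]), array([500., 357.])]
0.04 0.011 [array([306., 331.]), array([502., 331.])]
0.05 -0.011 [array([305., 394.]), array([502., 394.])]
0.05 0 [array([303., 368.]), array([505., 368.])]
0.05 0.011 [array([300., 340.]), array([507., 341.])]
0.06 -0.011 [array([300., 407.]), array([507., 407.])]
0.06 0 [array([297., 380.]), array([510., 380.])]
0.06 0.011 [array([294., 351.]), array([513., 352.])]
0.07 -0.011 [array([294., 421.]), array([513., 422.])]
0.07 0 [array([291., 393.]), array([516., 394.])]
0.07 0.011 [array([288., 364.]), array([520., 364.])]
```

View pics/w3f.png

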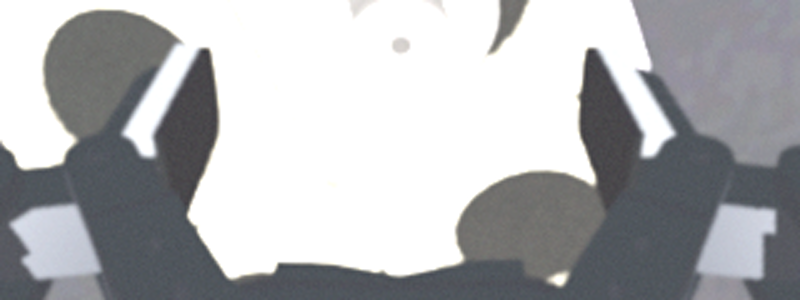

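```bash
python3 - <<'E'
from h import *
c=cam('side'); K=c['img'][120:260,170:370]
p=proj(c,get_obs()['eef_pos']); print((p-[170,120])*4)
for s in (-1,1):
  for z in (.023,.033,.07): print(z,((proj(c,np.array([.4822,.2643,z])+s*.0375*np.array([.259,.966,0]))-[170,120])*4).round())
cv2.imwrite('pics/s3.png',cv2.resize(K,None,fx=4,fy=4,interpolation=cv2.INTER_CUBIC))
E
```

```text
[367.9903843  387.37602471]
0.023 [388. 365.]
0.033 [388. 356.]
0.07 [387. 320.]
0.023 [348. 410.]
0.033 [347. 401.]
0.07 [346. 364.]
```

View pics/s3.png

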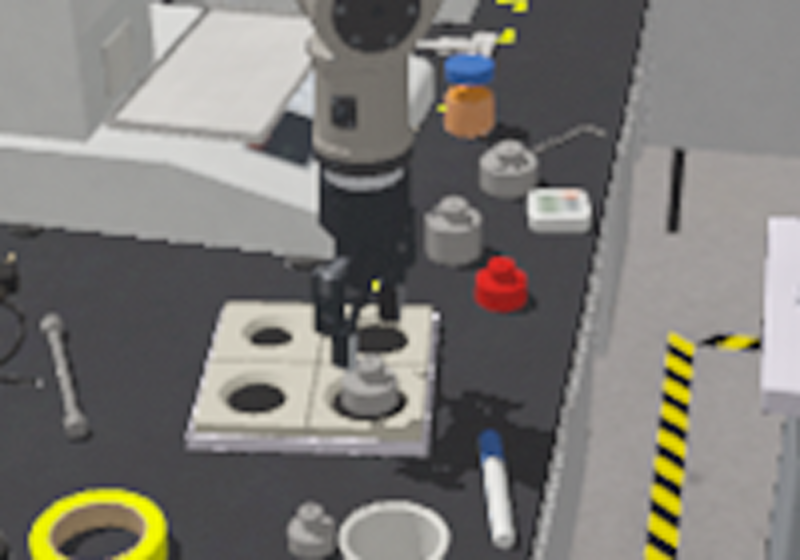

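jog_arm --dp '[[0,0,0.4],[0,0,0.8],[0,0,1],[0,0,1],[0,0,1]]' --angular '[[0,0,0],[0,0,0],[0,0,0],[0,0,0],[0,0,0]]' --claw '[65,65,65,65,65]'

```text
t: 3.15
eef_pos: [0.482, 0.2641, -0.0026]
tool_rot: [-0.0, 0.131, 0.991, -0.0]
contact_force: [0.6, 0.5, -0.2]
gripper_width: 0.76
```

```bash
cat > tips.py <<'E'
from h import *
import sys
n=sys.argv[1]; g=float(sys.argv[2])
c=cam('side'); o=get_obs(); e=o['eef_pos']; M=R.from_quat(np.roll(o['tool_rot'],-1)).as_matrix()
P=proj(c,e); x0,y0=int(P[0])-50,int(P[1])-45
img=cv2.resize(c['img'][y0:y0+90,x0:x0+100],None,fx=7,fy=7,interpolation=cv2.INTER_CUBIC)
for s in(-1,1):
  for h in (.03,.04,.05):
    q=(proj(c,e+s*g/2000*M[:,1]-h*M[:,2])-[x0,y0])*7; print(s,h,q.round()); cv2.circle(img,tuple(int(v) for v in q),2,(0,0,255),-1)
cv2.imwrite(f'pics/{n}.png',img)
print(o['t'],e.round(4),o['contact_force'].round(2) if hasattr(o['contact_force'],'round') else o['contact_force'],o['gripper_width']*85.4)
E
python3 tips.py s4 65; python3 snap.py w4
```

```text
-1 0.03 [380. 238.]
-1 0.04 [380. 221.]
-1 0.05 [380. 204.]
1 0.03 [319. 306.]
1 0.04 [319. 289.]
1 0.05 [318. 272.]
3.2 [ 0.4821  0.2643 -0.0023] [ 0.03 -0.63 -0.24] 65.28132010212286
3.25 [ 0.4822  0.2643 -0.0022] [1.000e-04 1.305e-01 9.914e-01 1.000e-04] [-0.01 -0.07 -0.03] 0.7624540379758149 [-0.73  0.54  0.15  2.01 -0.13  0.6   0.82]
cam [0.4111 0.284  0.1787] [ 0.282 -0.077 -0.956]
```

View pics/s4.png

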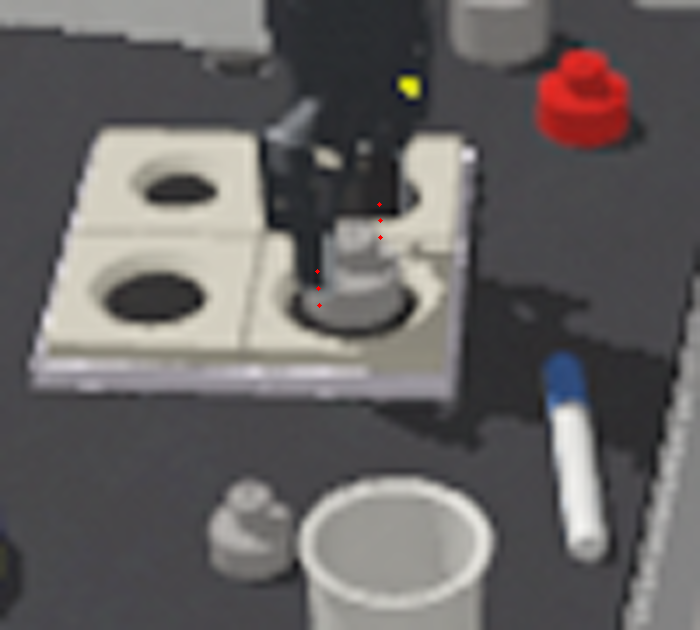

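View pics/w4.png

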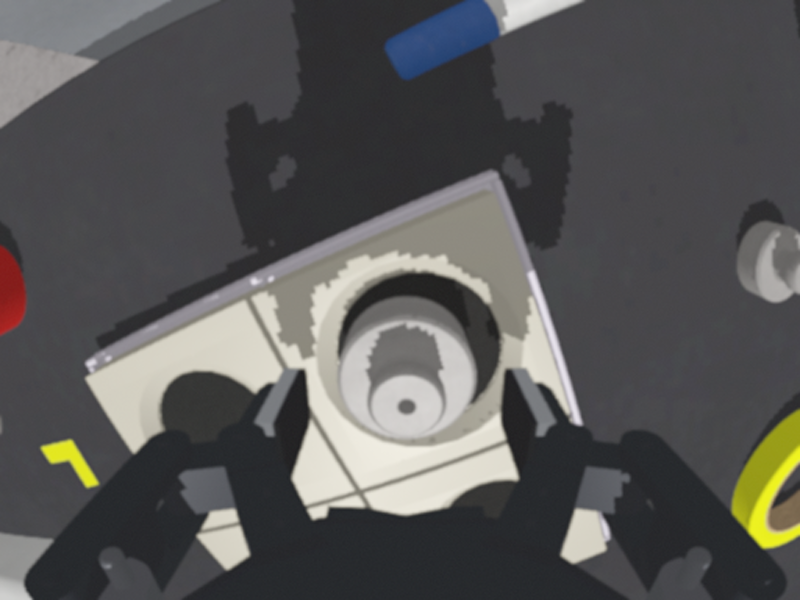

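```bash
python3 - <<'E'
from h import *
c=dict(np.load('pics/w4.npz'))
for h in(.03,.035,.04,.045,.05):
  for x in (-.011,.011):
    print(h,x,[ (proj(c,np.array([.4822,.2643,-.0022+h])+s*.0325*np.array([.259,.966,0])+x*np.array([-.966,.259,0]),True)*800/512).round() for s in(-1,1)])
im=cv2.imread('pics/raw_w4.png')[220:320,160:360]; cv2.imwrite('pics/w4f.png',cv2.resize(cv2.convertScaleAbs(im,alpha=2.2),None,fx=4,fy=4,interpolation=cv2.INTER_CUBIC))
E
```

```text
0.03 -0.011 [array([317., 397.]), array([490., 397.])]
0.03 0.011 [array([312., 343.]), array([495., 343.])]
0.035 -0.011 [array([314., 404.]), array([493., 404.])]
0.035 0.011 [array([309., 348.]), array([497., 349.])]
0.04 -0.011 [array([312., 411.]), array([495., 411.])]
0.04 0.011 [array([307., 354.]), array([500., 354.])]
0.045 -0.011 [array([309., 418.]), array([497., 418.])]
0.045 0.011 [array([304., 360.]), array([503., 361.])]
0.05 -0.011 [array([307., 426.]), array([500., 426.])]
0.05 0.011 [array([301., 367.]), array([506., 367.])]
```

View pics/w4f.png

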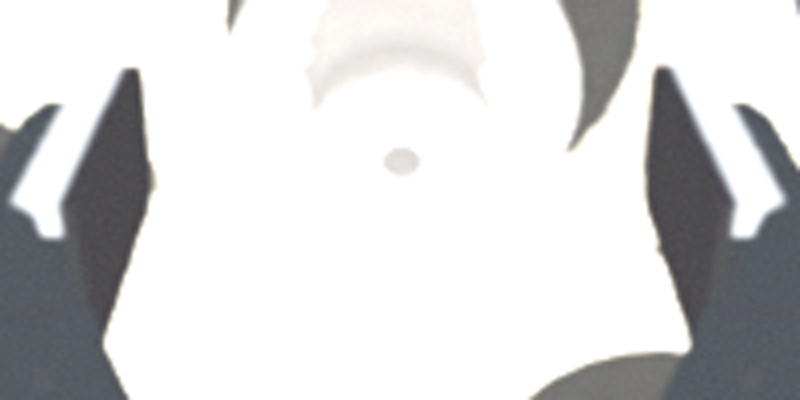

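jog_arm --dp '[[0,0,0.2],[0,0,0.43],[0,0,0.43],[0,0,0.43],[0,0,0.43]]' --angular '[[0,0,0],[0,0,0],[0,0,0],[0,0,0],[0,0,0]]' --claw '[65,65,60,50,40]' --grip_force 60

```text
t: 3.75
eef_pos: [0.4823, 0.2644, -0.0126]
tool_rot: [0.0, 0.131, 0.991, 0.0]
contact_force: [-1.7, -0.1, 2.5]
gripper_width: 0.523
```

```bash
python3 tips.py s5 48; python3 snap.py w5
```

```text
-1 0.03 [373. 242.]
-1 0.04 [373. 226.]
-1 0.05 [372. 209.]
1 0.03 [328. 293.]
1 0.04 [327. 276.]
1 0.05 [327. 259.]
3.8 [ 0.4822  0.2644 -0.0126] [-1.16  0.21  3.46] 45.117657595323784
3.85 [ 0.4822  0.2644 -0.0126] [1.000e-04 1.305e-01 9.914e-01 2.000e-04] [-2.1   0.59  4.53] 0.5322622043981897 [-0.73  0.56  0.14  2.01 -0.14  0.58  0.82]
cam [0.4111 0.284  0.1683] [ 0.283 -0.077 -0.956]
```

View pics/w5.png

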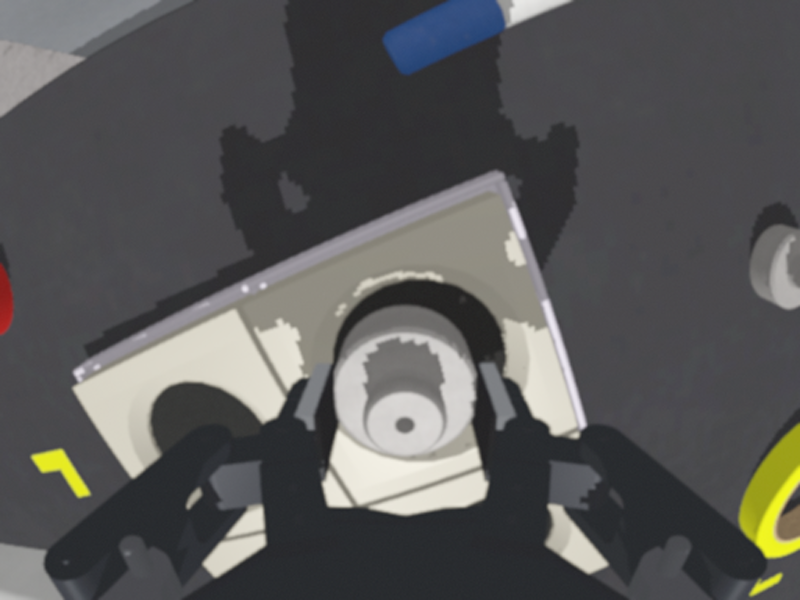

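View pics/s5.png

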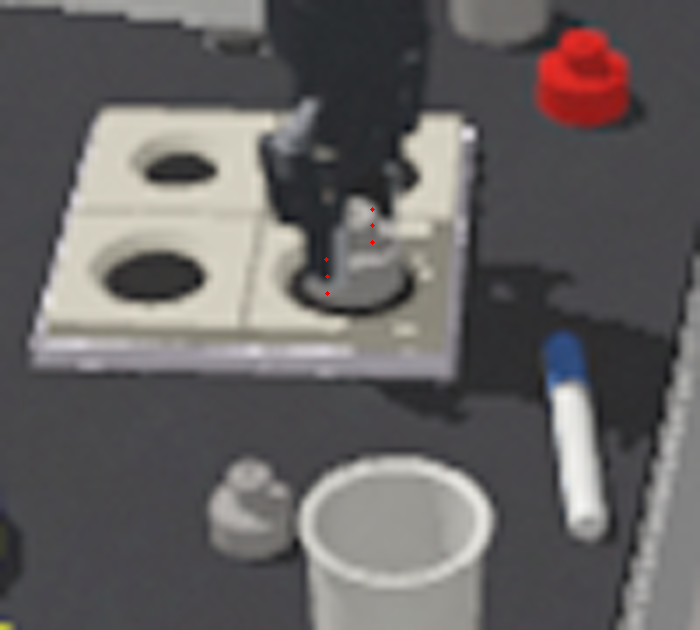

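jog_arm --dp '[[0,0,0],[0,0,-0.2],[0,0,-0.5],[0,0,-0.8],[0,0,-1]]' --angular '[[0,0,0],[0,0,0],[0,0,0],[0,0,0],[0,0,0]]' --claw '[40,40,40,40,40]'

```text
t: 4.35
eef_pos: [0.4823, 0.2644, 0.0128]
tool_rot: [0.0, 0.131, 0.991, 0.0]
contact_force: [0.2, 0.3, -2.6]
gripper_width: 0.526
```

```bash
python3 tips.py s6 48; python3 snap.py w6; python3 go.py .5785 .2841 .0125
```

```text
-1 0.03 [378. 241.]
-1 0.04 [378. 224.]
-1 0.05 [377. 207.]
1 0.03 [332. 291.]
1 0.04 [332. 274.]
1 0.05 [331. 257.]
4.4 [0.4827 0.2646 0.0134] [-0.7   0.19 -1.93] 44.990873519512675
4.45 [0.4827 0.2646 0.0129] [6.000e-04 1.306e-01 9.914e-01 6.000e-04] [ 0.43  0.   -2.87] 0.5268008480687435 [-0.74  0.52  0.15  2.   -0.13  0.63  0.81]
cam [0.4114 0.2842 0.1943] [ 0.284 -0.076 -0.956]
t 4.45 pos [0.4827 0.2646 0.0129] F [ 0.4  0.  -2.9] w 45.0
units [-3.5   1.74  0.02] yaxis dir deg from +y toward +x 15.0 tilt [ 0.001  0.001 -1.   ]
```

View pics/w6.png

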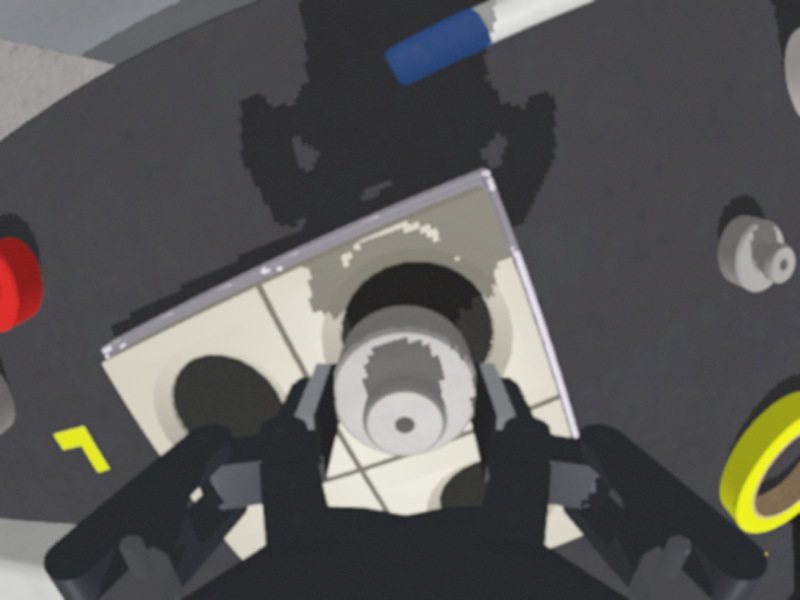

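View pics/s6.png

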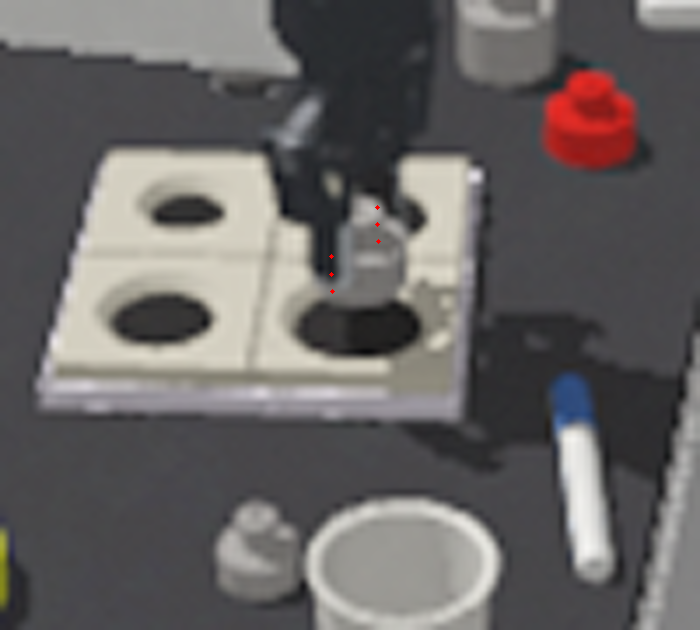

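```bash
python3 pk.py w6 0 0 1.5625 404.5 424.5 .080; python3 pk.py w5 0 0 1.5625 404.5 424.5 .0545;python3 wm.py w6
```

```text
[0.482  0.2652 0.08  ]
[0.4812 0.2651 0.0545]
hole px800 [403. 371.] ell [500.  259.8] [35.3 38.6] circ [502.6 259.5] 43.8
```

jog_arm --dp '[[-0.4,0.2,-0.2],[-1.4,0.7,-0.4],[-2.6,1.3,-0.4],[-3.3,1.62,-0.4],[-3.54,1.74,-0.4]]' --angular '[[0,0,0],[0,0,0],[0,0,0],[0,0,0],[0,0,0]]' --claw '[40,40,40,40,40]'

```text
t: 4.95
eef_pos: [0.582, 0.2833, 0.0221]
tool_rot: [0.001, 0.131, 0.991, 0.0]
contact_force: [-0.3, 0.4, -2.6]
gripper_width: 0.523
```

jog_arm --dp '[[0,0,0],[0,0,0.2],[0,0,0.4],[0,0,0.6],[0,0,0.7]]' --angular '[[0,0,0],[0,0,0],[0,0,0],[0,0,0],[0,0,0]]' --claw '[40,40,40,40,40]'

```text
t: 5.45
eef_pos: [0.5777, 0.2832, 0.0036]
tool_rot: [-0.001, 0.13, 0.991, -0.0]
contact_force: [0.8, -0.2, -2.8]
gripper_width: 0.523
```

```bash
python3 snap.py w7;  python3 go.py .5791 .2835 -.0126
```

```text
5.5 [0.5778 0.2831 0.0034] [-6.000e-04  1.304e-01  9.915e-01 -5.000e-04] [-0.11  0.07 -3.22] 0.5261402350140972 [-0.66  0.65  0.16  1.77 -0.14  0.73  0.87]
cam [0.5069 0.303  0.1846] [ 0.281 -0.077 -0.957]
t 5.5 pos [0.5778 0.2831 0.0034] F [-0.1  0.1 -3.2] w 44.9
units [-0.05  0.03  0.64] yaxis dir deg from +y toward +x 15.0 tilt [-0.001 -0.001 -1.   ]
```

View pics/w7.png

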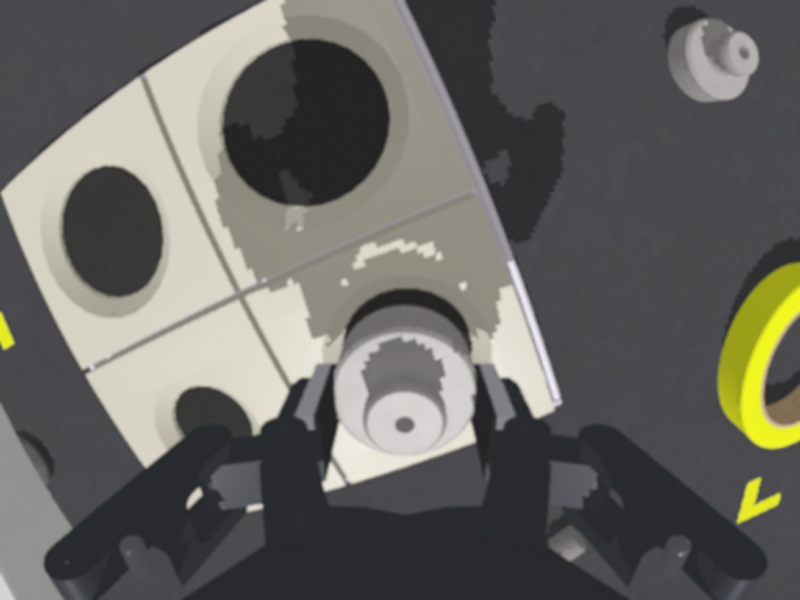

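jog_arm --dp '[[-0.04,0.02,0.2],[-0.04,0.02,0.35],[-0.04,0.02,0.5],[-0.04,0.02,0.6],[-0.04,0.02,0.63]]' --angular '[[0,0,0],[0,0,0],[0,0,0],[0,0,0],[0,0,0]]' --claw '[40,40,40,40,40]'

```text
t: 6.0
eef_pos: [0.5796, 0.2835, -0.0118]
tool_rot: [-0.0, 0.13, 0.991, -0.0]
contact_force: [-0.1, -0.1, -3.2]
gripper_width: 0.522
```

```bash
python3 go.py .5791 .2835 -.0126; python3 tips.py s8 48
```

```text
t 6.0 pos [ 0.5796  0.2835 -0.0118] F [-0.1 -0.1 -3.2] w 44.6
units [ 0.02 -0.    0.03] yaxis dir deg from +y toward +x 15.0 tilt [-0.001 -0.    -1.   ]
-1 0.03 [377. 241.]
-1 0.04 [376. 225.]
-1 0.05 [375. 208.]
1 0.03 [327. 292.]
1 0.04 [325. 275.]
1 0.05 [324. 258.]
6.05 [ 0.5797  0.2835 -0.0117] [-0.11 -0.24 -2.37] 44.615244239269344
```

View pics/s8.png

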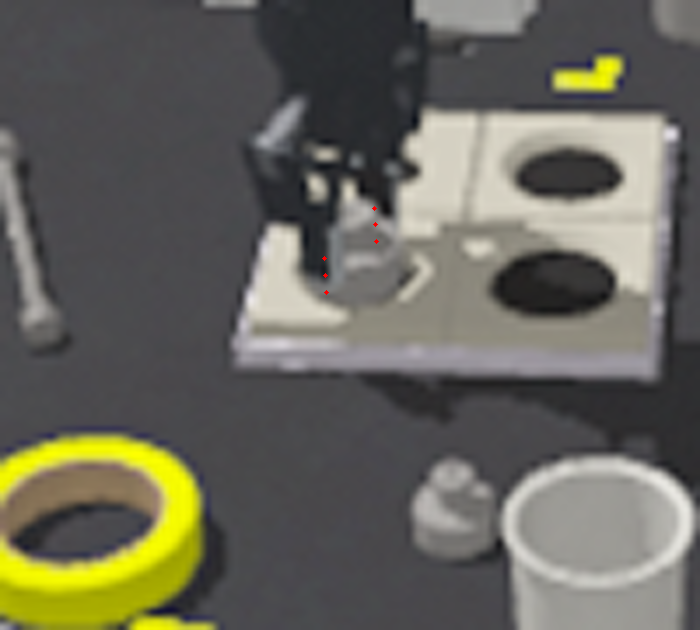

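jog_arm --dp '[[0,0,0.02],[0,0,0.04],[0,0,0.05],[0,0,0.06],[0,0,0.06]]' --angular '[[0,0,0],[0,0,0],[0,0,0],[0,0,0],[0,0,0]]' --claw '[40,40,40,40,40]'

```text
t: 6.55
eef_pos: [0.58, 0.2836, -0.0125]
tool_rot: [0.0, 0.131, 0.991, 0.0]
contact_force: [-0.4, -0.3, -0.2]
gripper_width: 0.528
```

jog_arm --dp '[[0,0,0],[0,0,0],[0,0,0],[0,0,-0.2],[0,0,-0.8]]' --angular '[[0,0,0],[0,0,0],[0,0,0],[0,0,0],[0,0,0]]' --claw '[52,62,70,70,70]'

```text
t: 7.05
eef_pos: [0.5788, 0.2831, 0.0067]
tool_rot: [-0.001, 0.131, 0.991, -0.001]
contact_force: [-0.2, -0.4, 0.3]
gripper_width: 0.823
```

jog_arm --dp '[[0.2,0,-1],[0.8,0,-2.4],[1.5,0,-4],[2,0,-5],[2,0,-5]]' --angular '[[0,0,0],[0,0,0],[0,0,0],[0,0,0],[0,0,0]]' --claw '[75,75,75,75,75]'

```text
t: 7.55
eef_pos: [0.5327, 0.2992, 0.1378]
tool_rot: [0.003, 0.13, 0.992, 0.003]
contact_force: [1.0, 0.1, 0.7]
gripper_width: 0.88
```

```bash
python3 snap.py w9;  python3 wm.py w9
```

```text
7.6 [0.5324 0.298  0.1355] [0.0018 0.13   0.9915 0.002 ] [-0.69 -0.21 -0.02] 0.8825874762471194 [-0.76  0.43  0.19  1.79 -0.1   0.93  0.79]
cam [0.4604 0.3177 0.3184] [ 0.288 -0.071 -0.955]
hole px800 [669. 351.] ell [651.2 491.4] [68.5 71.9] circ [650.7 492. ] 72.0
hole px800 [398. 337.] ell [578.8 283.2] [21.6 26.8] circ [580.8 283. ] 28.0
hole px800 [399. 315.] ell [574.1 285.2] [46.1 47.5] circ [575.5 284.7] 51.9
hole px800 [220. 267.] ell [496.1 174. ] [57.6 57.9] circ [496.2 174. ] 58.5
hole px800 [342. 209.] ell [482.1 270.2] [63.4 63.6] circ [482.1 270.2] 64.2
```

View pics/w9.png

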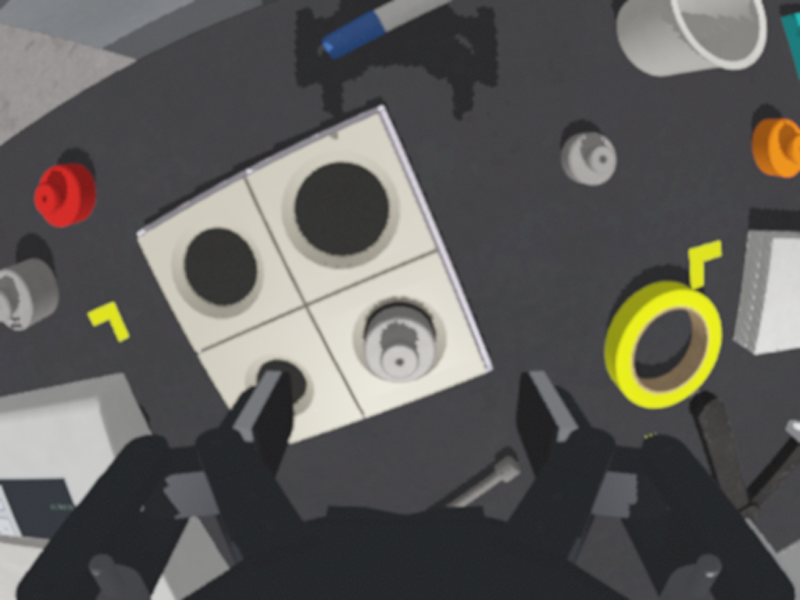

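```bash
python3 pk.py w9 0 0 1.5625 399.5 361 .0545; python3 pk.py w9 0 0 1.5625 602.5 159 .034
python3 go.py .49 .448 .1
```

```text
[0.5787 0.2844 0.0545]
[0.4884 0.4433 0.034 ]
t 7.6 pos [0.5324 0.298  0.1355] F [-0.7 -0.2 -0. ] w 75.4
units [3.19 5.35 1.43] yaxis dir deg from +y toward +x 14.9 tilt [ 0.004  0.004 -1.   ]
```

```bash
python3 go.py .4884 .4433 .05
```

```text
t 7.6 pos [0.5324 0.298  0.1355] F [-0.7 -0.2 -0. ] w 75.4
units [3.21 5.15 3.43] yaxis dir deg from +y toward +x 14.9 tilt [ 0.004  0.004 -1.   ]
```

jog_arm --dp '[[0.6,1,0.2],[1.4,2.3,0.5],[2.3,3.7,1.3],[3,4.8,2.3],[3.21,5.15,3.3]]' --angular '[[0,0,0],[0,0,0],[0,0,0],[0,0,0],[0,0,0]]' --claw '[60,58,58,58,58]'

```text
t: 8.1
eef_pos: [0.4847, 0.4462, 0.0481]
tool_rot: [-0.001, 0.128, 0.992, 0.001]
contact_force: [-0.3, -0.3, -0.7]
gripper_width: 0.679
```

jog_arm --dp '[[0,0,0.2],[0,0,0.4],[0,0,0.5],[0,0,0.5],[0,0,0.5]]' --angular '[[0,0,0],[0,0,0],[0,0,0],[0,0,0],[0,0,0]]' --claw '[58,58,58,58,58]'

```text
t: 8.6
eef_pos: [0.4886, 0.4411, 0.0383]
tool_rot: [0.001, 0.131, 0.991, 0.001]
contact_force: [-0.7, 1.3, 0.0]
gripper_width: 0.679
```

```bash
python3 snap.py w10;  python3 go.py .4884 .4433 -.028
```

```text
8.65 [0.4883 0.4414 0.0383] [5.000e-04 1.311e-01 9.914e-01 6.000e-04] [ 0.14 -0.46  0.5 ] 0.6772779916897678 [-0.93  0.62  0.14  1.72 -0.12  0.81  0.57]
cam [0.4173 0.4608 0.2192] [ 0.283 -0.076 -0.956]
t 8.65 pos [0.4883 0.4414 0.0383] F [ 0.1 -0.5  0.5] w 57.8
units [0.02 0.07 2.65] yaxis dir deg from +y toward +x 15.1 tilt [ 0.001  0.001 -1.   ]
```

View pics/w10.png

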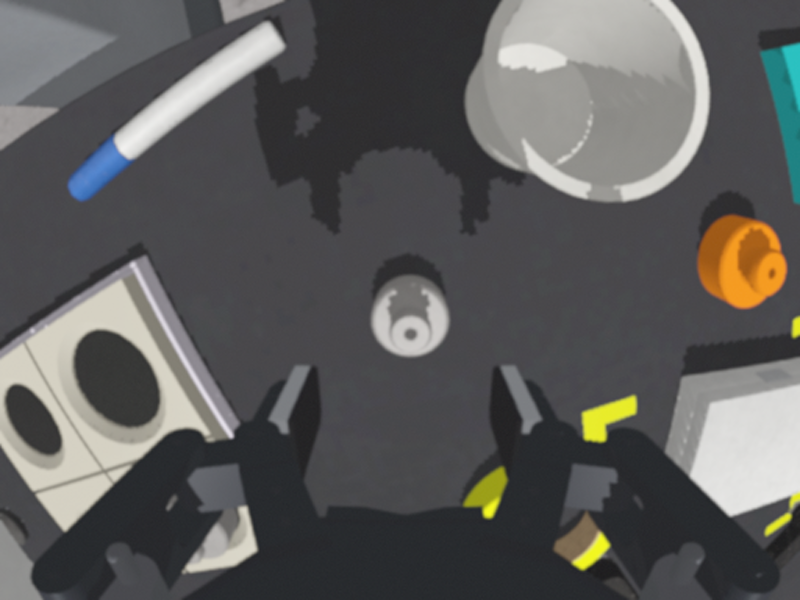

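```bash
python3 pk.py w10 0 0 1.5625 410 334.5 .034
```

```text
[0.4883 0.4439 0.034 ]
```

jog_arm --dp '[[0.02,0.09,0.6],[0.02,0.09,1.4],[0.02,0.09,2.1],[0.02,0.09,2.5],[0.02,0.09,2.6]]' --angular '[[0,0,0],[0,0,0],[0,0,0],[0,0,0],[0,0,0]]' --claw '[58,58,58,58,58]'

```text
t: 9.15
eef_pos: [0.4865, 0.443, -0.0298]
tool_rot: [-0.001, 0.131, 0.991, -0.001]
contact_force: [0.3, -0.2, 0.4]
gripper_width: 0.678
```

jog_arm --dp '[[0,0,0.05],[0,0,0.05],[0,0,0.05],[0,0,0.05],[0,0,0.05]]' --angular '[[0,0,0],[0,0,0],[0,0,0],[0,0,0],[0,0,0]]' --claw '[54,48,40,32,28]' --grip_force 50

```text
t: 9.65
eef_pos: [0.488, 0.4444, -0.0279]
tool_rot: [0.0, 0.131, 0.991, 0.001]
contact_force: [-0.7, -0.7, 6.0]
gripper_width: 0.382
```

```bash
python3 snap.py w11;  python3 tips.py s11 36
```

```text
9.7 [ 0.488   0.4443 -0.0279] [4.000e-04 1.306e-01 9.914e-01 5.000e-04] [-1.5  -1.13  6.34] 0.3766016688681111 [-0.92  0.71  0.13  1.74 -0.13  0.7   0.58]
cam [0.4167 0.4639 0.153 ] [ 0.283 -0.076 -0.956]
-1 0.03 [368. 241.]
-1 0.04 [367. 224.]
-1 0.05 [367. 206.]
1 0.03 [329. 288.]
1 0.04 [328. 271.]
1 0.05 [327. 253.]
9.75 [ 0.488   0.4444 -0.0279] [-0.05 -0.78  5.83] 32.52897385413443
```

View pics/w11.png

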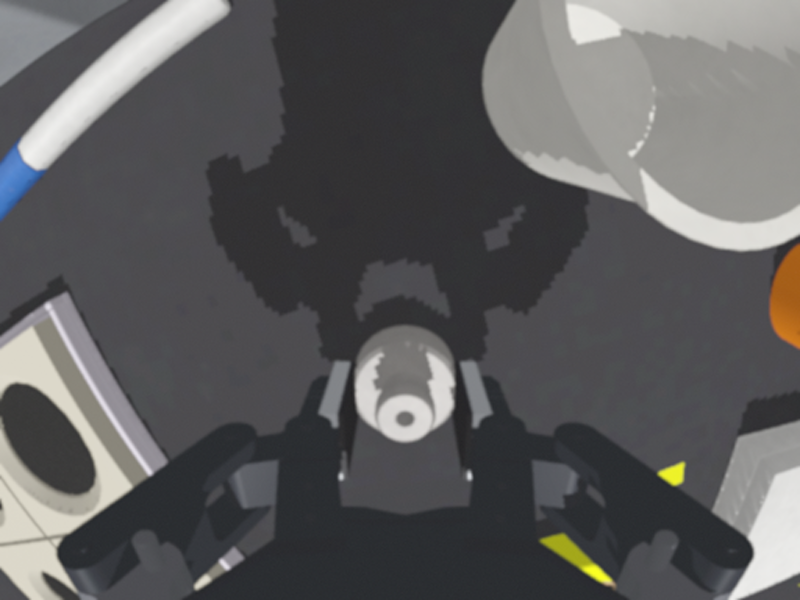

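View pics/s11.png

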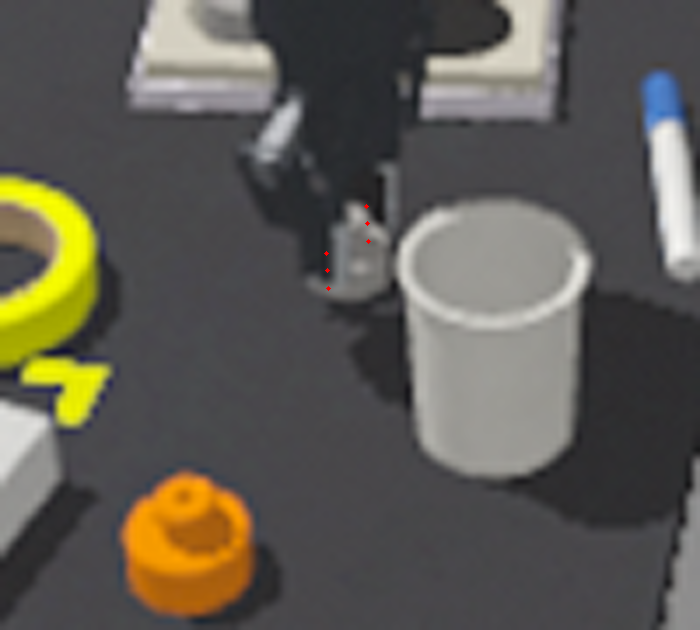

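jog_arm --dp '[[0,0,-0.3],[0,0,-0.9],[0,0,-1.8],[0,0,-2.8],[0,0,-3.6]]' --angular '[[0,0,0],[0,0,0],[0,0,0],[0,0,0],[0,0,0]]' --claw '[28,28,28,28,28]'

```text
t: 10.25
eef_pos: [0.4881, 0.4444, 0.0635]
tool_rot: [0.001, 0.131, 0.991, 0.001]
contact_force: [0.4, -0.5, -0.5]
gripper_width: 0.384
```

```bash
python3 snap.py w12;  python3 go.py .5927 .1875 .06
```

```text
10.3 [0.4897 0.4459 0.0669] [0.002  0.1307 0.9914 0.0028] [0.34 0.14 1.29] 0.3752933958268087 [-0.94  0.59  0.15  1.7  -0.11  0.85  0.57]
cam [0.4167 0.4638 0.2444] [ 0.284 -0.076 -0.956]
t 10.3 pos [0.4897 0.4459 0.0669] F [0.3 0.1 1.3] w 32.1
units [-6.66 -8.92  0.24] yaxis dir deg from +y toward +x 15.0 tilt [ 0.005  0.005 -1.   ]
```

View pics/w12.png

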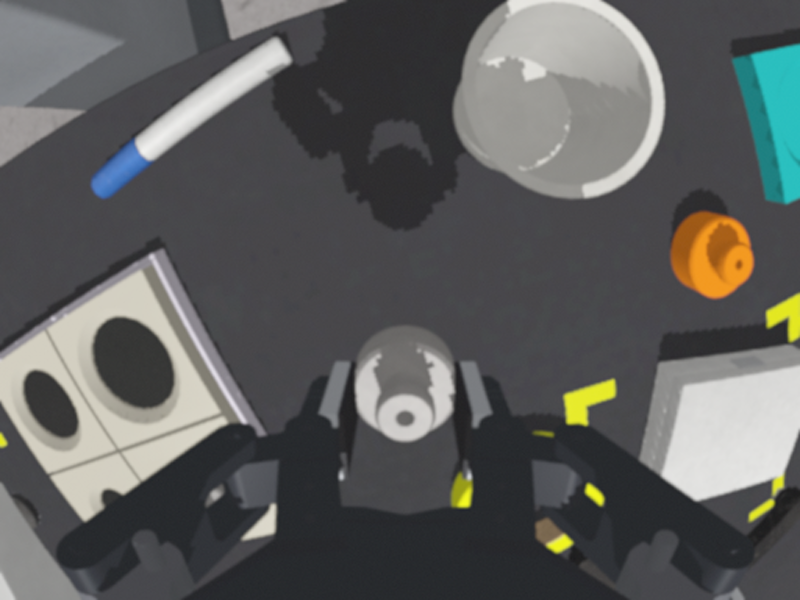

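jog_arm --dp '[[-0.5,-0.7,0],[-1.5,-2,0],[-2.6,-3.4,0],[-3.6,-4.8,0],[-4.6,-6.1,0]]' --angular '[[0,0,0],[0,0,0],[0,0,0],[0,0,0],[0,0,0]]' --claw '[28,28,28,28,28]'

```text
t: 10.8
eef_pos: [0.5596, 0.2649, 0.0614]
tool_rot: [0.0, 0.131, 0.991, 0.0]
contact_force: [-0.2, -0.3, -1.2]
gripper_width: 0.384
```

jog_arm --dp '[[-0.9,-1.2,0],[-1.6,-2.1,0],[-2,-2.6,0.2],[-2.11,-2.74,0.8],[-2.11,-2.74,1.2]]' --angular '[[0,0,0],[0,0,0],[0,0,0],[0,0,0],[0,0,0]]' --claw '[28,28,28,28,28]'

```text
t: 11.3
eef_pos: [0.5914, 0.1876, 0.0293]
tool_rot: [-0.001, 0.13, 0.991, -0.0]
contact_force: [-0.7, -0.1, -1.9]
gripper_width: 0.38
```

jog_arm --dp '[[0,0,0.2],[0,0,0.4],[0,0,0.6],[0,0,0.6],[0,0,0.6]]' --angular '[[0,0,0],[0,0,0],[0,0,0],[0,0,0],[0,0,0]]' --claw '[28,28,28,28,28]'

```text
t: 11.8
eef_pos: [0.5923, 0.1875, 0.016]
tool_rot: [0.0, 0.13, 0.991, 0.0]
contact_force: [0.2, 0.2, -1.7]
gripper_width: 0.376
```

```bash
python3 snap.py w13;  python3 go.py .5927 .1875 -.0134
```

```text
11.85 [0.5925 0.1874 0.0162] [2.000e-04 1.304e-01 9.915e-01 2.000e-04] [ 0.31  0.47 -1.7 ] 0.3806732485881515 [-0.52  0.6   0.15  1.83 -0.13  0.72  1.02]
cam [0.5212 0.2071 0.197 ] [ 0.282 -0.077 -0.956]
t 11.85 pos [0.5925 0.1874 0.0162] F [ 0.3  0.5 -1.7] w 32.5
units [-0.    0.    1.19] yaxis dir deg from +y toward +x 15.0 tilt [ 0.001  0.    -1.   ]
```

View pics/w13.png

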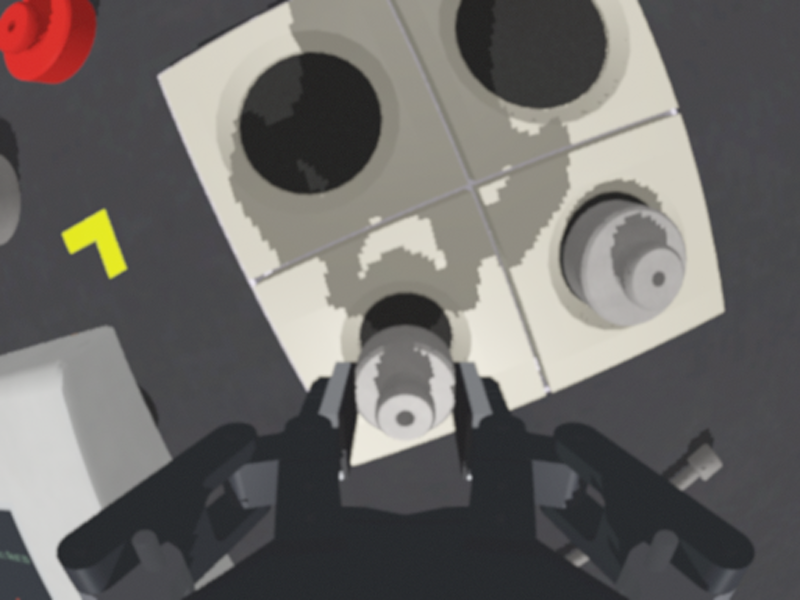

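jog_arm --dp '[[0,0,0.3],[0,0,0.6],[0,0,0.9],[0,0,1.05],[0,0,1.13]]' --angular '[[0,0,0],[0,0,0],[0,0,0],[0,0,0],[0,0,0]]' --claw '[28,28,28,28,28]'

```text
t: 12.35
eef_pos: [0.5919, 0.1869, -0.0132]
tool_rot: [-0.001, 0.131, 0.991, -0.0]
contact_force: [-0.7, -0.2, -0.7]
gripper_width: 0.379
```

jog_arm --dp '[[0,0,0.03],[0,0,0.06],[0,0,0.06],[0,0,0.06],[0,0,0.06]]' --angular '[[0,0,0],[0,0,0],[0,0,0],[0,0,0],[0,0,0]]' --claw '[28,28,28,28,28]'

```text
t: 12.85
eef_pos: [0.5927, 0.1872, -0.0134]
tool_rot: [0.0, 0.131, 0.991, 0.0]
contact_force: [-0.7, -0.2, 2.7]
gripper_width: 0.382
```

jog_arm --dp '[[0,0,0],[0,0,0],[0,0,0],[0,0,-0.2],[0,0,-0.8]]' --angular '[[0,0,0],[0,0,0],[0,0,0],[0,0,0],[0,0,0]]' --claw '[42,50,56,56,56]'

```text
t: 13.35
eef_pos: [0.5911, 0.1867, 0.0056]
tool_rot: [-0.001, 0.13, 0.991, -0.001]
contact_force: [-1.4, -0.3, 0.2]
gripper_width: 0.654
```

jog_arm --dp '[[0.3,0,-1],[1.2,0,-2.4],[2.5,0,-4],[3.5,0,-5],[3.5,0,-5]]' --angular '[[0,0,0],[0,0,0],[0,0,0],[0,0,0],[0,0,0]]' --claw '[60,75,75,75,75]'

```text
t: 13.85
eef_pos: [0.5074, 0.2125, 0.136]
tool_rot: [0.002, 0.129, 0.992, 0.003]
contact_force: [1.3, -0.1, 0.3]
gripper_width: 0.877
```

```bash
python3 snap.py w14;  python3 wm.py w14; python3 go.py .464 -.022 .1
```

```text
13.9 [0.5082 0.2113 0.1342] [0.0018 0.1295 0.9916 0.0019] [ 0.5  -0.53  0.13] 0.8810197066436383 [-0.65  0.34  0.18  1.93 -0.08  0.88  0.88]
cam [0.4353 0.2311 0.3167] [ 0.287 -0.071 -0.955]
hole px800 [ 84. 292.] ell [454.5 -42.3] [26.3 34.8] circ [457.2 -44.1] 36.1
hole px800 [749. 350.] ell [652.3 493.3] [67.3 71.7] circ [651.3 494.1] 72.0
hole px800 [401. 382.] ell [588.1 188.9] [34.1 36.1] circ [590.4 188.8] 39.9
hole px800 [533. 341.] ell [582.4 289.6] [24.8 29.2] circ [584.1 288.2] 32.1
hole px800 [519. 322.] ell [571.7 283.2] [41.  49.7] circ [574.6 284. ] 54.2
hole px800 [345. 269.] ell [495.9 174.2] [57.4 57.9] circ [496.1 174.4] 58.6
hole px800 [478. 213.] ell [482.1 270.4] [63.6 63.9] circ [482.2 270.2] 64.5
t 13.9 pos [0.5082 0.2113 0.1342] F [ 0.5 -0.5  0.1] w 75.2
units [-0.68 -9.48  1.33] yaxis dir deg from +y toward +x 14.9 tilt [ 0.004  0.003 -1.   ]
```

View pics/w14.png

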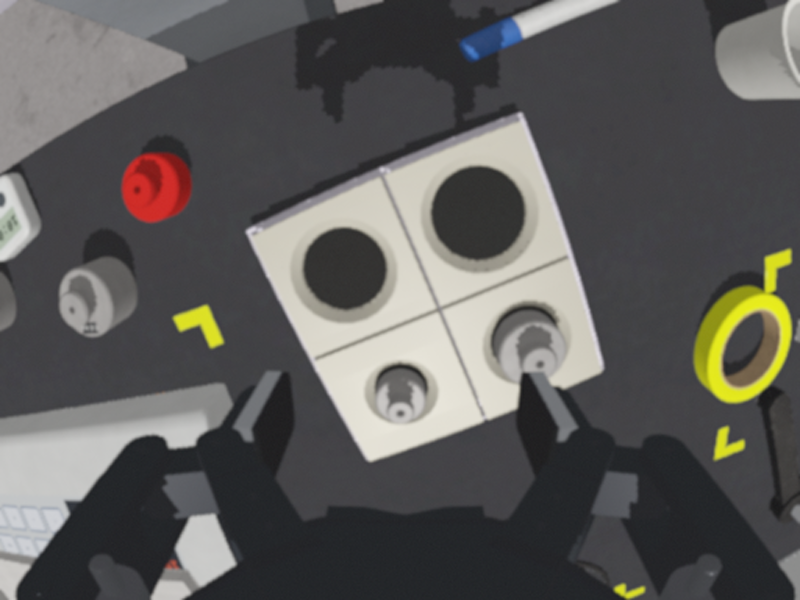

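```bash
python3 pk.py w14 0 0 1.5625 74 310 .056; python3 go.py .461 -.023 .1
```

```text
[ 0.4611 -0.0195  0.056 ]
t 13.9 pos [0.5082 0.2113 0.1342] F [ 0.5 -0.5  0.1] w 75.2
units [-0.58 -9.55  1.33] yaxis dir deg from +y toward +x 14.9 tilt [ 0.004  0.003 -1.   ]
```

jog_arm --dp '[[-0.05,-0.7,0],[-0.1,-2,0],[-0.2,-3.6,0.2],[-0.3,-5.2,0.4],[-0.4,-6.8,0.7]]' --angular '[[0,0,0],[0,0,0],[0,0,0],[0,0,0],[0,0,0]]' --claw '[75,75,75,75,75]'

```text
t: 14.4
eef_pos: [0.4727, 0.0392, 0.1127]
tool_rot: [-0.001, 0.132, 0.991, -0.001]
contact_force: [0.6, -0.7, -1.3]
gripper_width: 0.878
```

jog_arm --dp '[[-0.1,-1.4,0.3],[-0.18,-2.4,0.6],[-0.18,-2.7,0.6],[-0.18,-2.7,0.6],[-0.18,-2.7,0.6]]' --angular '[[0,0,0],[0,0,0],[0,0,0],[0,0,0],[0,0,0]]' --claw '[75,75,75,75,75]'

```text
t: 14.9
eef_pos: [0.4607, -0.023, 0.0986]
tool_rot: [-0.0, 0.13, 0.991, 0.0]
contact_force: [-0.5, 0.5, -0.2]
gripper_width: 0.879
```

```bash
python3 snap.py w15; python3 go.py .461 -.0195 -.02
```

```text
14.95 [ 0.4609 -0.0225  0.0987] [1.000e-04 1.299e-01 9.915e-01 2.000e-04] [-0.12  0.62  0.96] 0.8817364563396715 [-0.32  0.26  0.27  2.16 -0.1   0.74  1.33]
cam [ 0.3896 -0.0034  0.2796] [ 0.282 -0.077 -0.956]
t 14.95 pos [ 0.4609 -0.0225  0.0987] F [-0.1  0.6  1. ] w 75.3
units [0.03 0.12 4.75] yaxis dir deg from +y toward +x 14.9 tilt [ 0.  0. -1.]
```

View pics/w15.png

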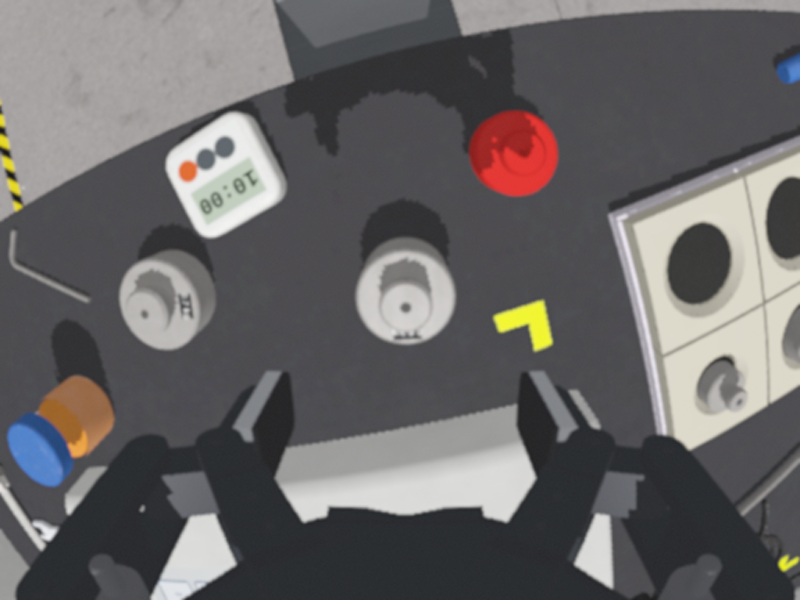

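```bash
python3 pk.py w15 0 0 1.5625 405.5 307 .056; python3 pk.py w15 0 0 1.5625 144 314 .046; python3 pk.py w15 0 0 1.5625 513 155 .02; python3 pk.py w15 0 0 1.5625 226 175 .019; for p in "166 172" "245 112" "287 190" "208 237"; do python3 pk.py w15 0 0 1.5625 $p .015;done;python3 pk.py w15 0 0 1.5625 88 300 .0;python3 pk.py w15 0 0 1.5625 12 262 .0
```

```text
[ 0.46   -0.0221  0.056 ]
[ 0.4277 -0.1749  0.046 ]
[0.4007 0.056  0.02  ]
[ 0.3669 -0.1054  0.019 ]
[ 0.351  -0.1456  0.015 ]
[ 0.3345 -0.0848  0.015 ]
[ 0.3868 -0.0734  0.015 ]
[ 0.3985 -0.1307  0.015 ]
[ 0.4118 -0.2559  0.    ]
[ 0.359  -0.3278  0.    ]
```

jog_arm --dp '[[0.04,0,0.6],[0.04,0,1.6],[0.04,0,2.6],[0.04,0,3.4],[0.04,0,3.8]]' --angular '[[0,0,0],[0,0,0],[0,0,0],[0,0,0],[0,0,0]]' --claw '[75,75,75,75,75]'

```text
t: 15.45
eef_pos: [0.4589, -0.0218, 0.0023]
tool_rot: [-0.001, 0.129, 0.992, 0.0]
contact_force: [-0.3, 0.1, 0.2]
gripper_width: 0.881
```

jog_arm --dp '[[0,0,0.3],[0,0,0.6],[0,0,0.9],[0,0,1],[0,0,1]]' --angular '[[0,0,0],[0,0,0],[0,0,0],[0,0,0],[0,0,0]]' --claw '[75,75,75,75,75]'

```text
t: 15.95
eef_pos: [0.4593, -0.0232, -0.0214]
tool_rot: [-0.0, 0.131, 0.991, 0.0]
contact_force: [0.2, -0.5, 0.4]
gripper_width: 0.881
```

```bash
python3 snap.py w16; python3 tips.py s16 75;python3 go.py .46 -.0221 -.0215
```

```text
16.0 [ 0.4595 -0.0232 -0.0212] [1.000e-04 1.307e-01 9.914e-01 1.000e-04] [0.5 0.5 0.5] 0.8751754582741713 [-0.24  0.48  0.19  2.22 -0.21  0.45  1.42]
cam [ 0.3883 -0.0035  0.1596] [ 0.282 -0.077 -0.956]
-1 0.03 [379. 244.]
-1 0.04 [379. 229.]
-1 0.05 [379. 214.]
1 0.03 [323. 303.]
1 0.04 [323. 287.]
1 0.05 [323. 272.]
16.05 [ 0.4596 -0.0232 -0.021 ] [ 0.47 -0.31  0.43] 74.98514575437311
t 16.05 pos [ 0.4596 -0.0232 -0.021 ] F [ 0.5 -0.3  0.4] w 75.0
units [-0.    0.05  0.02] yaxis dir deg from +y toward +x 15.0 tilt [ 0.  0. -1.]
```

View pics/w16.png

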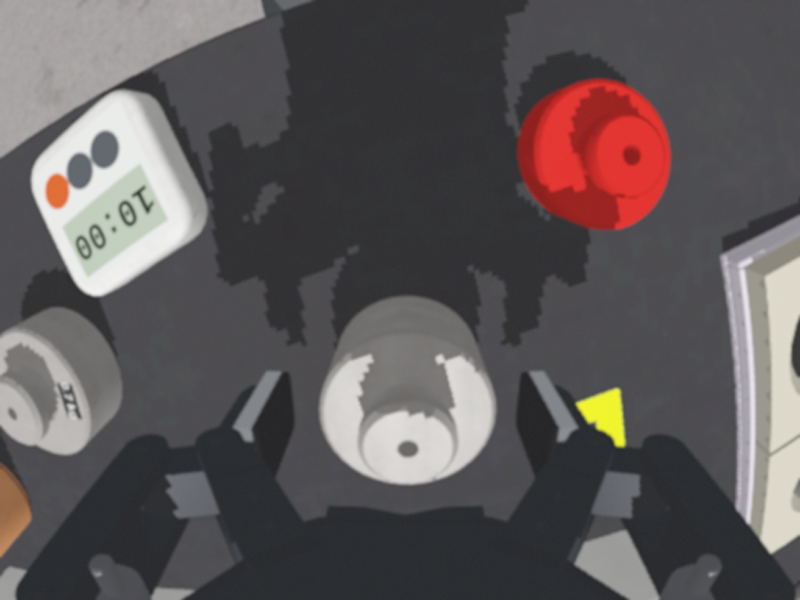

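View pics/s16.png

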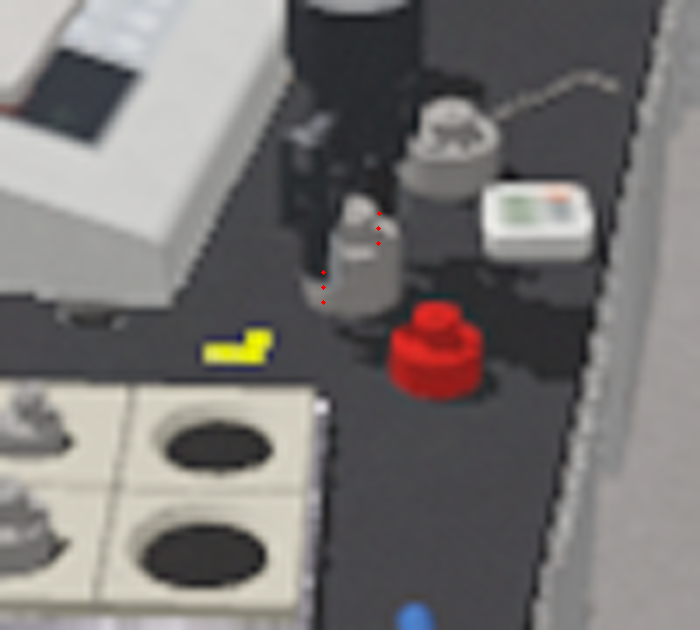

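jog_arm --dp '[[0,0.04,0.02],[0,0.04,0.02],[0,0.04,0.02],[0,0.04,0.02],[0,0.04,0.02]]' --angular '[[0,0,0],[0,0,0],[0,0,0],[0,0,0],[0,0,0]]' --claw '[70,62,54,48,44]' --grip_force 70

```text
t: 16.55
eef_pos: [0.4598, -0.0224, -0.0211]
tool_rot: [0.0, 0.131, 0.991, 0.0]
contact_force: [-2.2, -0.8, 11.5]
gripper_width: 0.605
```

jog_arm --dp '[[0,0,0],[0,0,-0.3],[0,0,-0.8],[0,0,-1.6],[0,0,-2.4]]' --angular '[[0,0,0],[0,0,0],[0,0,0],[0,0,0],[0,0,0]]' --claw '[44,44,44,44,44]'

```text
t: 17.05
eef_pos: [0.4587, -0.0223, 0.039]
tool_rot: [-0.001, 0.131, 0.991, -0.0]
contact_force: [0.6, -0.2, -5.8]
gripper_width: 0.6
```

```bash
python3 snap.py w17; python3 tips.py s17 54;python3 go.py .4961 .1740 .039
```

```text
17.1 [ 0.4609 -0.0223  0.0417] [1.500e-03 1.308e-01 9.914e-01 5.000e-04] [ 0.53  0.7  -2.93] 0.6003837822473765 [-0.3   0.36  0.25  2.2  -0.15  0.6   1.37]
cam [ 0.3879 -0.0025  0.22  ] [ 0.281 -0.077 -0.957]
-1 0.03 [376. 250.]
-1 0.04 [376. 234.]
-1 0.05 [377. 218.]
1 0.03 [335. 290.]
1 0.04 [335. 274.]
1 0.05 [335. 258.]
17.15 [ 0.4613 -0.0221  0.0405] [ 1.49  0.66 -6.59] 51.16417211612161
t 17.15 pos [ 0.4613 -0.0221  0.0405] F [ 1.5  0.7 -6.6] w 51.2
units [0.69 7.94 0.07] yaxis dir deg from +y toward +x 15.0 tilt [ 0.004  0.001 -1.   ]
```

View pics/w17.png

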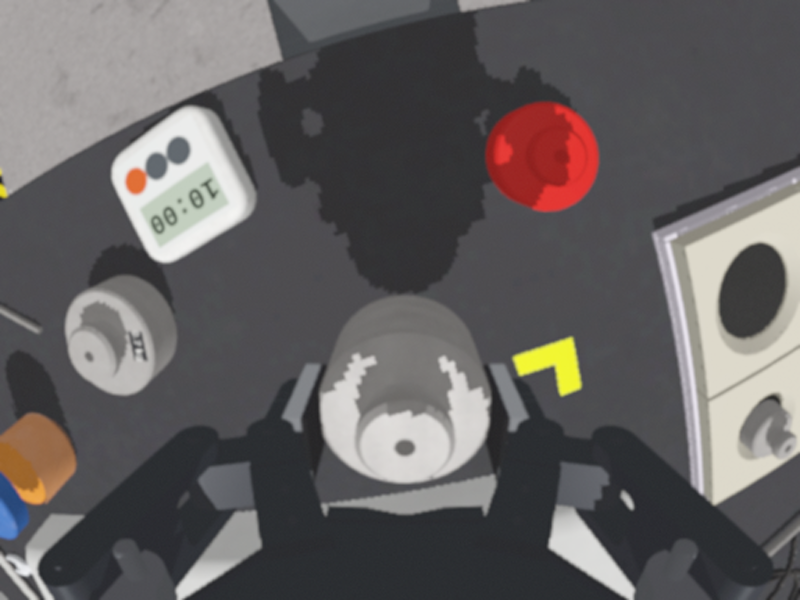

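View pics/s17.png

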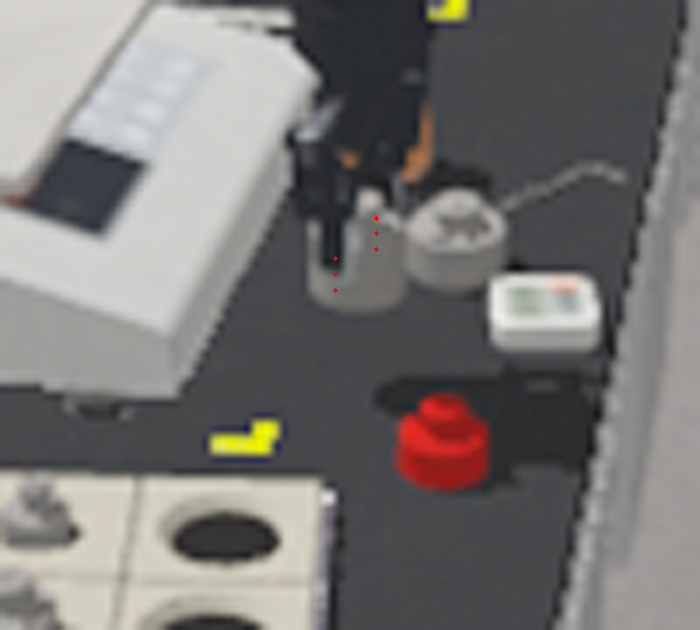

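jog_arm --dp '[[0.05,0.5,0],[0.12,1.6,0],[0.25,3.1,0],[0.38,4.8,0],[0.5,6.4,0]]' --angular '[[0,0,0],[0,0,0],[0,0,0],[0,0,0],[0,0,0]]' --claw '[44,44,44,44,44]'

```text
t: 17.65
eef_pos: [0.4879, 0.1381, 0.0369]
tool_rot: [-0.001, 0.13, 0.991, -0.0]
contact_force: [1.1, 0.4, -6.5]
gripper_width: 0.603
```

jog_arm --dp '[[0.1,1.1,0],[0.12,1.5,0.1],[0.12,1.56,0.5],[0.12,1.56,0.9],[0.12,1.56,1]]' --angular '[[0,0,0],[0,0,0],[0,0,0],[0,0,0],[0,0,0]]' --claw '[44,44,44,44,44]'

```text
t: 18.15
eef_pos: [0.4942, 0.1716, 0.011]
tool_rot: [-0.002, 0.132, 0.991, -0.002]
contact_force: [0.2, -0.6, -6.4]
gripper_width: 0.6
```

```bash
python3 go.py .4961 .1740 -.0066;python3 snap.py w18; python3 go.py .4961 .1740 -.0066
```

```text
t 18.15 pos [0.4942 0.1716 0.011 ] F [ 0.2 -0.6 -6.4] w 51.2
units [-0.05  0.12  0.7 ] yaxis dir deg from +y toward +x 15.1 tilt [-0.004 -0.003 -1.   ]
18.2 [0.4946 0.1716 0.0113] [-0.0015  0.1317  0.9913 -0.0014] [-0.38  0.73 -7.46] 0.5999321031957072 [-0.62  0.49  0.21  2.06 -0.17  0.6   1.01]
cam [0.4239 0.1919 0.1922] [ 0.278 -0.08  -0.957]
t 18.2 pos [0.4946 0.1716 0.0113] F [-0.4  0.7 -7.5] w 51.2
units [-0.04  0.11  0.72] yaxis dir deg from +y toward +x 15.1 tilt [-0.003 -0.002 -1.   ]
```

View pics/w18.png

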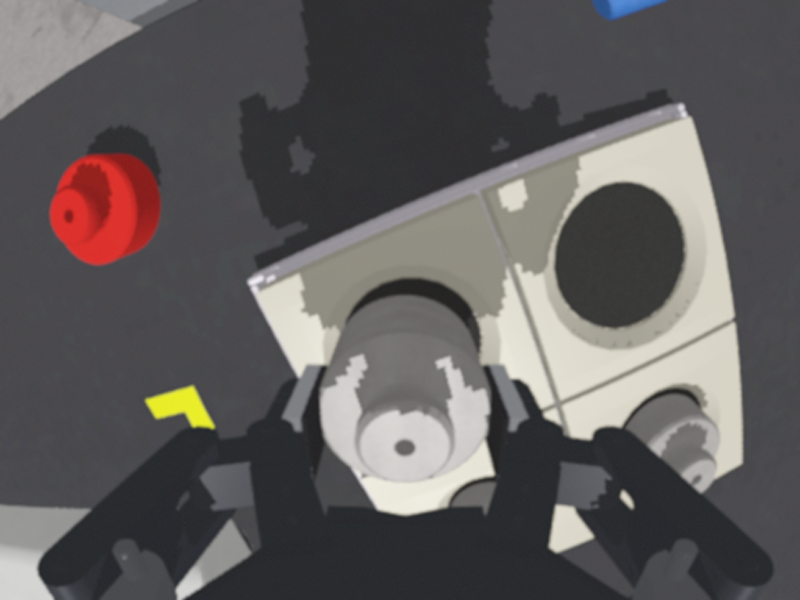

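Still settling; hold a row set with a small correction, then lower.

jog_arm --dp '[[0,0.04,0],[0,0.04,0],[0,0.04,0],[0,0.04,0.1],[0,0.04,0.2]]' --angular '[[0,0,0],[0,0,0],[0,0,0],[0,0,0],[0,0,0]]' --claw '[44,44,44,44,44]'

```text
t: 18.7
eef_pos: [0.4966, 0.1751, 0.0083]
tool_rot: [0.0, 0.131, 0.991, 0.0]
contact_force: [-0.1, 0.3, -7.3]
gripper_width: 0.604
```

```bash
python3 go.py .4961 .1740 -.0066
```

```text
t 18.7 pos [0.4966 0.1751 0.0083] F [-0.1  0.3 -7.3] w 51.6
units [ 0.01 -0.05  0.6 ] yaxis dir deg from +y toward +x 15.0 tilt [ 0.001  0.    -1.   ]
```

jog_arm --dp '[[0,-0.04,0.1],[0,-0.04,0.25],[0,-0.04,0.4],[0,-0.04,0.48],[0,-0.04,0.52]]' --angular '[[0,0,0],[0,0,0],[0,0,0],[0,0,0],[0,0,0]]' --claw '[44,44,44,44,44]'

```text
t: 19.2
eef_pos: [0.496, 0.174, -0.0052]
tool_rot: [-0.0, 0.13, 0.991, -0.0]
contact_force: [-0.4, 0.2, -5.9]
gripper_width: 0.604
```

jog_arm --dp '[[0,0,0.02],[0,0,0.05],[0,0,0.05],[0,0,0.05],[0,0,0.05]]' --angular '[[0,0,0],[0,0,0],[0,0,0],[0,0,0],[0,0,0]]' --claw '[44,44,44,44,44]'

```text
t: 19.7
eef_pos: [0.4963, 0.174, -0.006]
tool_rot: [0.0, 0.131, 0.991, 0.0]
contact_force: [1.1, 0.3, -6.2]
gripper_width: 0.606
```

jog_arm --dp '[[0,0,0.02],[0,0,0.04],[0,0,0.05],[0,0,0.05],[0,0,0.05]]' --angular '[[0,0,0],[0,0,0],[0,0,0],[0,0,0],[0,0,0]]' --claw '[44,44,44,44,44]'

```text
t: 20.2
eef_pos: [0.4964, 0.1741, -0.0065]
tool_rot: [0.0, 0.131, 0.991, 0.0]
contact_force: [-2.7, -0.5, 5.9]
gripper_width: 0.601
```

jog_arm --dp '[[0,0,0],[0,0,0],[0,0,0],[0,0,0],[0,0,-0.4]]' --angular '[[0,0,0],[0,0,0],[0,0,0],[0,0,0],[0,0,0]]' --claw '[58,66,72,72,72]'

```text
t: 20.7
eef_pos: [0.4953, 0.1737, 0.0021]
tool_rot: [-0.001, 0.131, 0.991, -0.001]
contact_force: [-0.2, 0.1, -0.7]
gripper_width: 0.842
```

jog_arm --dp '[[0,0,-0.8],[0,0,-2.2],[0.2,-0.6,-3.6],[0.4,-1.6,-4.6],[0.6,-2.4,-4.8]]' --angular '[[0,0,0],[0,0,0],[0,0,0],[0,0,0],[0,0,0]]' --claw '[75,82,82,82,82]'

```text
t: 21.2
eef_pos: [0.4678, 0.1195, 0.1262]
tool_rot: [0.002, 0.131, 0.991, 0.002]
contact_force: [1.2, 0.6, 0.3]
gripper_width: 0.961
```

```bash
python3 snap.py w19; python3 go.py .4277 -.1749 .1
```

```text
21.25 [0.4655 0.116  0.1254] [1.000e-03 1.324e-01 9.912e-01 4.000e-04] [-1.95 -2.49 -0.57] 0.9556496685155 [-0.62  0.24  0.28  2.1  -0.09  0.81  1.02]
cam [0.3958 0.1389 0.3069] [ 0.287 -0.075 -0.955]
t 21.25 pos [0.4655 0.116  0.1254] F [-1.9 -2.5 -0.6] w 81.6
units [ -1.59 -11.63   1.01] yaxis dir deg from +y toward +x 15.2 tilt [ 0.002  0.001 -1.   ]
```

View pics/w19.png

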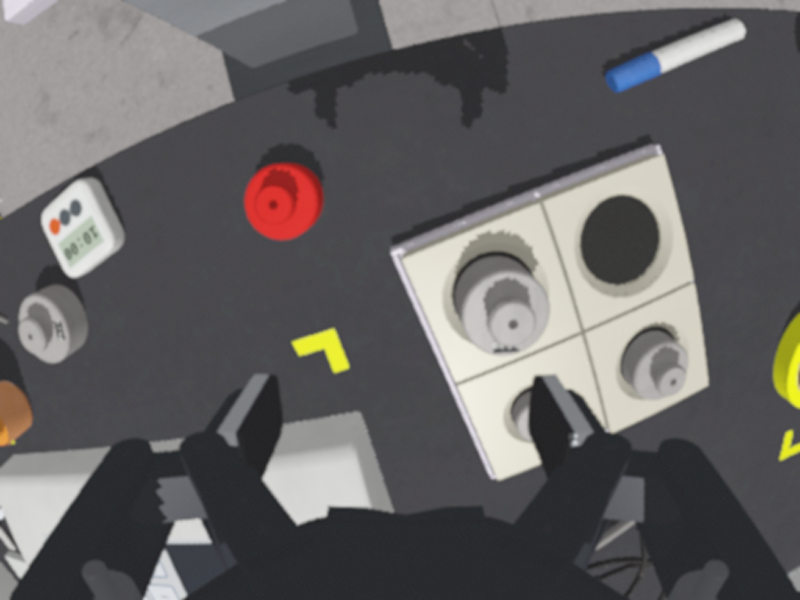

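jog_arm --dp '[[-0.1,-1,0],[-0.3,-2.4,0.2],[-0.5,-4.2,0.5],[-0.8,-6,0.8],[-1,-7.6,1]]' --angular '[[0,0,0],[0,0,0],[0,0,0],[0,0,0],[0,0,0]]' --claw '[82,82,82,82,82]'

```text
t: 21.75
eef_pos: [0.4406, -0.072, 0.0979]
tool_rot: [0.0, 0.131, 0.991, 0.0]
contact_force: [1.2, 0.8, 0.0]
gripper_width: 0.961
```

jog_arm --dp '[[-0.2,-1.6,0],[-0.5,-3,0],[-0.6,-3.9,0],[-0.6,-3.9,0],[-0.6,-3.9,0]]' --angular '[[0,0,0],[0,0,0],[0,0,0],[0,0,0],[0,0,0]]' --claw '[82,82,82,82,82]'

```text
t: 22.25
eef_pos: [0.4304, -0.1682, 0.098]
tool_rot: [0.0, 0.131, 0.991, 0.0]
contact_force: [0.2, 0.1, 0.3]
gripper_width: 0.959
```

```bash
python3 pk.py w19 0 0 1.5625 513 324 .0705; python3 snap.py w20; python3 go.py .4277 -.1749 -.028
```

```text
[0.4966 0.1744 0.0705]
22.3 [ 0.4305 -0.1674  0.0978] [0.000e+00 1.303e-01 9.915e-01 3.000e-04] [ 0.38  0.24 -0.15] 0.9587716889469418 [-0.12  0.27  0.41  2.16 -0.16  0.74  1.71]
cam [ 0.3592 -0.1484  0.2789] [ 0.282 -0.077 -0.956]
t 22.3 pos [ 0.4305 -0.1674  0.0978] F [ 0.4  0.2 -0.1] w 81.9
units [ 0.03 -0.32  5.03] yaxis dir deg from +y toward +x 15.0 tilt [ 0.     0.001 -1.   ]
```

View pics/w20.png

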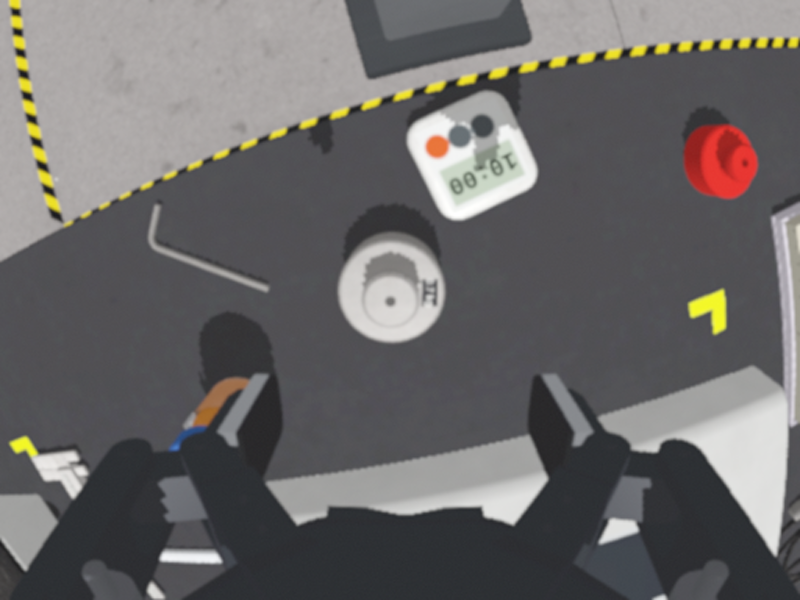

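```bash
python3 pk.py w20 0 0 1.5625 390.5 301 .046;python3 pk.py w20 0 0 1.5625 268 289 .003; python3 - <<'E'
from h import *
c=dict(np.load('pics/w20.npz'))
print('jar base/top proj',[(proj(c,(.488,-.288,z),True)*1.5625).round() for z in (0,.041,.082)])
s=cam('side'); t=cam('top')
im=s['img'];h=cv2.cvtColor(im,cv2.COLOR_BGR2HSV); m=((h[...,0]>100)&(h[...,0]<125)&(h[...,1]>150)).astype(np.uint8); m[:, :270]=0;m[:,310:]=0; m[:120]=0; m[165:]=0
print('lid side',cv2.connectedComponentsWithStats(m)[2:])
E
```

```text
[ 0.4274 -0.1748  0.046 ]
[ 0.412 -0.253  0.003]
jar base/top proj [array([262., 400.]), array([245., 431.]), array([224., 469.])]
lid side (array([[     0,      0,    512,    384, 196571],
       [   282,    134,      9,      7,     37]], dtype=int32), array([[255.49430486, 191.51018716],
       [285.75675676, 137.37837838]]))
```

jog_arm --dp '[[0.04,-0.32,0],[0.04,-0.32,0.5],[0.04,-0.32,1.5],[0.04,-0.32,2.6],[0.04,-0.32,3.4]]' --angular '[[0,0,0],[0,0,0],[0,0,0],[0,0,0],[0,0,0]]' --claw '[83,83,83,83,83]'

```text
t: 22.9
eef_pos: [0.4264, -0.1751, 0.0106]
tool_rot: [-0.001, 0.13, 0.991, 0.0]
contact_force: [0.0, 0.1, 0.4]
gripper_width: 0.973
```

jog_arm --dp '[[0,0,0.5],[0,0,1],[0,0,1.4],[0,0,1.6],[0,0,1.6]]' --angular '[[0,0,0],[0,0,0],[0,0,0],[0,0,0],[0,0,0]]' --claw '[83,83,83,83,83]'

```text
t: 23.4
eef_pos: [0.4272, -0.1756, -0.0277]
tool_rot: [-0.0, 0.131, 0.991, 0.0]
contact_force: [-0.7, -0.4, 0.5]
gripper_width: 0.974
```

```bash
python3 snap.py w21; python3 go.py .4274 -.1748 -.028
```

```text
23.45 [ 0.4275 -0.1757 -0.0272] [1.000e-04 1.306e-01 9.914e-01 0.000e+00] [ 0.06 -0.36 -0.74] 0.9766993148622167 [ 0.02  0.51  0.29  2.22 -0.33  0.45  1.88]
cam [ 0.3562 -0.1559  0.1533] [ 0.282 -0.077 -0.956]
t 23.45 pos [ 0.4275 -0.1757 -0.0272] F [ 0.1 -0.4 -0.7] w 83.4
units [0.01 0.03 0.03] yaxis dir deg from +y toward +x 15.0 tilt [ 0.  0. -1.]
```

View pics/w21.png

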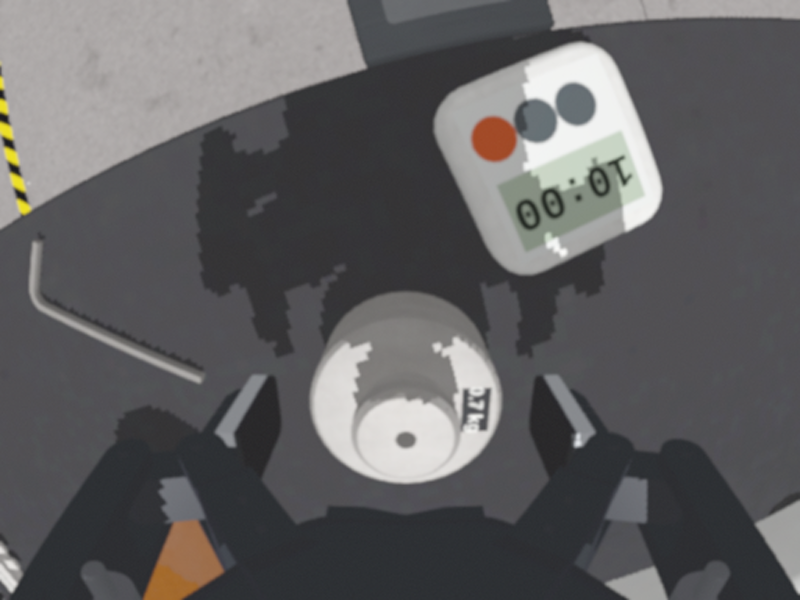

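jog_arm --dp '[[0,0.03,0.02],[0,0.03,0.02],[0,0.03,0.02],[0,0.03,0.02],[0,0.03,0.02]]' --angular '[[0,0,0],[0,0,0],[0,0,0],[0,0,0],[0,0,0]]' --claw '[76,68,60,54,50]' --grip_force 80

```text
t: 23.95
eef_pos: [0.4279, -0.1753, -0.0266]
tool_rot: [0.001, 0.131, 0.991, 0.0]
contact_force: [-3.5, 0.4, 16.7]
gripper_width: 0.654
```

jog_arm --dp '[[0,0,0],[0,0,-0.3],[0,0,-0.9],[0,0,-2],[0,0,-3.2]]' --angular '[[0,0,0],[0,0,0],[0,0,0],[0,0,0],[0,0,0]]' --claw '[50,50,50,50,50]'

```text
t: 24.45
eef_pos: [0.4258, -0.1743, 0.0523]
tool_rot: [-0.002, 0.131, 0.991, 0.0]
contact_force: [0.3, 0.9, -5.7]
gripper_width: 0.651
```

jog_arm --dp '[[0,0,-0.6],[0,0,-1],[0,0,-1],[0,0,-1],[0,0,-1]]' --angular '[[0,0,0],[0,0,0],[0,0,0],[0,0,0],[0,0,0]]' --claw '[50,50,50,50,50]'

```text
t: 24.95
eef_pos: [0.4265, -0.1745, 0.0762]
tool_rot: [-0.001, 0.13, 0.991, 0.0]
contact_force: [-0.5, -0.4, -6.0]
gripper_width: 0.651
```

```bash
python3 snap.py w22; python3 go.py .4821 .2703 .078
```

```text
25.0 [ 0.4266 -0.1746  0.0762] [-0.0011  0.1305  0.9914  0.    ] [ 0.34  0.21 -5.94] 0.648504718468802 [-0.1   0.31  0.42  2.18 -0.19  0.69  1.76]
cam [ 0.3558 -0.1549  0.2573] [ 0.28  -0.076 -0.957]
t 25.0 pos [ 0.4266 -0.1746  0.0762] F [ 0.3  0.2 -5.9] w 55.4
units [ 2.46 17.76 -0.07] yaxis dir deg from +y toward +x 15.0 tilt [-0.002  0.    -1.   ]
```

View pics/w22.png

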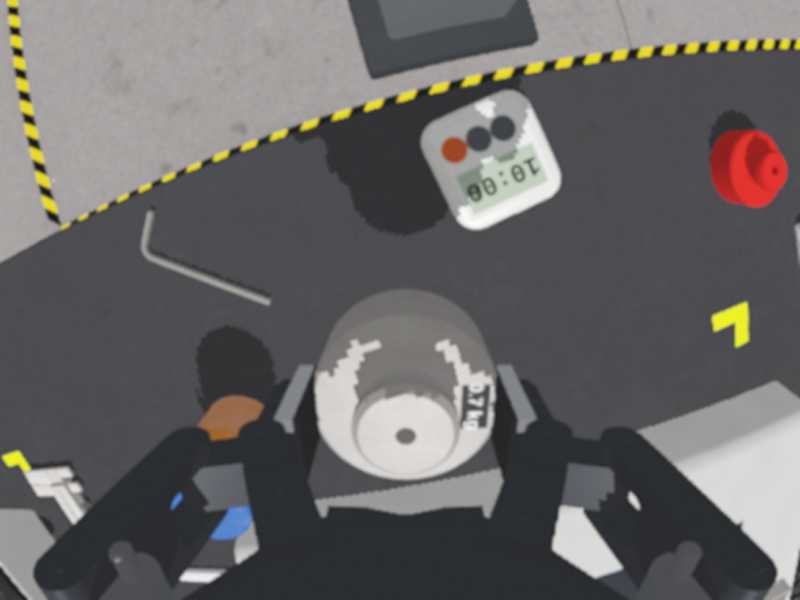

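jog_arm --dp '[[0.06,0.5,0],[0.2,1.6,0],[0.42,3,0],[0.64,4.6,0],[0.86,6.2,0]]' --angular '[[0,0,0],[0,0,0],[0,0,0],[0,0,0],[0,0,0]]' --claw '[50,50,50,50,50]'

```text
t: 25.5
eef_pos: [0.4464, -0.0185, 0.0766]
tool_rot: [-0.001, 0.131, 0.991, -0.0]
contact_force: [0.7, 0.8, -5.7]
gripper_width: 0.651
```

jog_arm --dp '[[0.22,1.6,0],[0.44,3.2,0],[0.66,4.8,0],[0.88,6.4,0],[1.1,8,0]]' --angular '[[0,0,0],[0,0,0],[0,0,0],[0,0,0],[0,0,0]]' --claw '[50,50,50,50,50]'

```text
t: 26.0
eef_pos: [0.4716, 0.182, 0.0763]
tool_rot: [-0.001, 0.131, 0.991, -0.001]
contact_force: [0.8, -0.4, -6.3]
gripper_width: 0.649
```

jog_arm --dp '[[0.2,1.4,0],[0.35,2.5,0],[0.46,3.2,0],[0.5,3.56,0],[0.5,3.56,0]]' --angular '[[0,0,0],[0,0,0],[0,0,0],[0,0,0],[0,0,0]]' --claw '[50,50,50,50,50]'

```text
t: 26.5
eef_pos: [0.4829, 0.2701, 0.0767]
tool_rot: [-0.0, 0.13, 0.991, -0.0]
contact_force: [0.3, -0.5, -5.9]
gripper_width: 0.647
```

jog_arm --dp '[[0,0,0.3],[0,0,0.8],[0,0,1.4],[0,0,1.8],[0,0,1.8]]' --angular '[[0,0,0],[0,0,0],[0,0,0],[0,0,0],[0,0,0]]' --claw '[50,50,50,50,50]'

```text
t: 27.0
eef_pos: [0.4817, 0.2681, 0.0302]
tool_rot: [-0.001, 0.131, 0.991, -0.001]
contact_force: [-0.5, -0.0, -6.5]
gripper_width: 0.653
```

```bash
python3 snap.py w23; python3 go.py .4821 .2703 -.0122
```

```text
27.05 [0.4824 0.2687 0.0312] [-8.000e-04  1.310e-01  9.914e-01 -9.000e-04] [-0.2   0.2  -6.35] 0.6507619459184246 [-0.82  0.5   0.25  1.99 -0.19  0.68  0.86]
cam [0.4112 0.2884 0.2113] [ 0.279 -0.08  -0.957]
t 27.05 pos [0.4824 0.2687 0.0312] F [-0.2  0.2 -6.3] w 55.6
units [0.03 0.06 1.74] yaxis dir deg from +y toward +x 15.1 tilt [-0.002 -0.002 -1.   ]
```

View pics/w23.png

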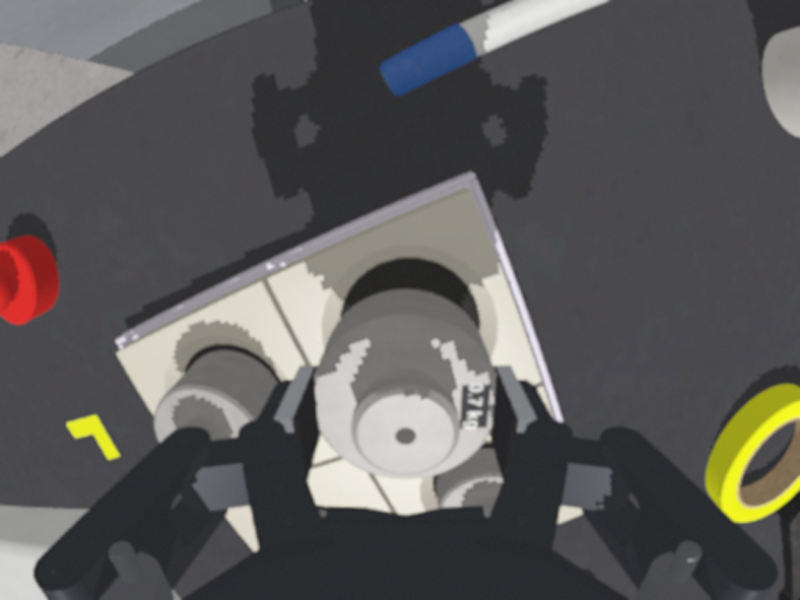

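jog_arm --dp '[[0,0,0.2],[0,0,0.5],[0,0,0.8],[0,0,0.9],[0,0,0.9]]' --angular '[[0,0,0],[0,0,0],[0,0,0],[0,0,0],[0,0,0]]' --claw '[50,50,50,50,50]'

```text
t: 27.55
eef_pos: [0.4826, 0.2697, 0.0091]
tool_rot: [-0.0, 0.13, 0.991, -0.0]
contact_force: [1.3, 0.3, -6.2]
gripper_width: 0.646
```

```bash
python3 snap.py w24; python3 go.py .4825 .2699 -.0122; python3 pk.py w24 0 0 1.5625 405 436 .0812
```

```text
27.6 [0.483  0.2699 0.0095] [-1.000e-04  1.305e-01  9.914e-01 -2.000e-04] [-0.09  0.74 -7.01] 0.6519699651968682 [-0.81  0.53  0.24  2.   -0.21  0.63  0.88]
cam [0.4117 0.2895 0.1901] [ 0.281 -0.077 -0.956]
t 27.6 pos [0.483  0.2699 0.0095] F [-0.1  0.7 -7. ] w 55.7
units [ 0.02 -0.    0.87] yaxis dir deg from +y toward +x 15.0 tilt [-0. -0. -1.]
[0.4824 0.2704 0.0812]
```

View pics/w24.png

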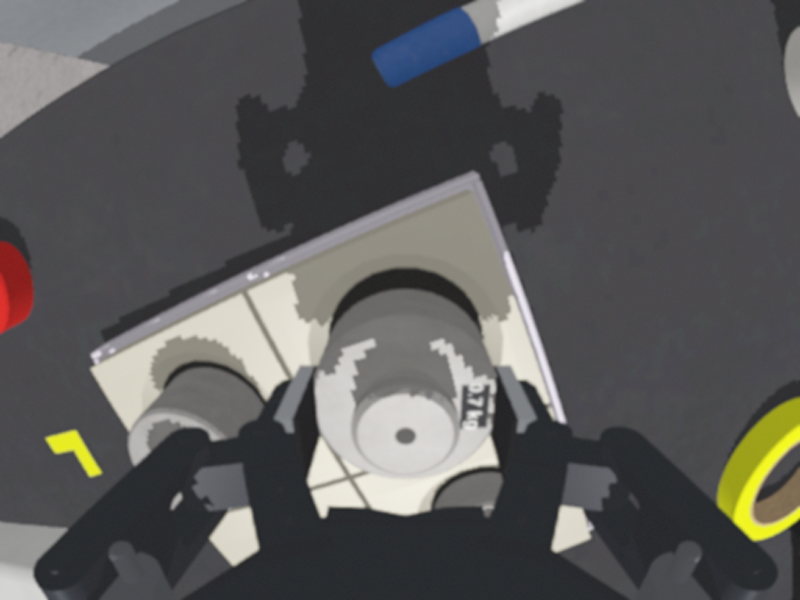

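jog_arm --dp '[[0,0,0.2],[0,0,0.4],[0,0,0.6],[0,0,0.72],[0,0,0.78]]' --angular '[[0,0,0],[0,0,0],[0,0,0],[0,0,0],[0,0,0]]' --claw '[50,50,50,50,50]'

```text
t: 28.1
eef_pos: [0.4828, 0.2698, -0.0103]
tool_rot: [-0.0, 0.131, 0.991, -0.0]
contact_force: [-0.5, 0.8, -5.9]
gripper_width: 0.647
```

jog_arm --dp '[[0,0,0.02],[0,0,0.04],[0,0,0.05],[0,0,0.05],[0,0,0.05]]' --angular '[[0,0,0],[0,0,0],[0,0,0],[0,0,0],[0,0,0]]' --claw '[50,50,50,50,50]'

```text
t: 28.6
eef_pos: [0.4831, 0.27, -0.0109]
tool_rot: [0.0, 0.131, 0.991, 0.0]
contact_force: [-0.3, 0.1, -6.0]
gripper_width: 0.645
```

jog_arm --dp '[[0,0,0.02],[0,0,0.04],[0,0,0.06],[0,0,0.06],[0,0,0.06]]' --angular '[[0,0,0],[0,0,0],[0,0,0],[0,0,0],[0,0,0]]' --claw '[50,50,50,50,50]'

```text
t: 29.1
eef_pos: [0.4833, 0.2701, -0.012]
tool_rot: [0.0, 0.131, 0.991, 0.0]
contact_force: [-2.8, -1.2, 5.9]
gripper_width: 0.652
```

Landed. Release and retreat upward.

jog_arm --dp '[[0,0,0],[0,0,0],[0,0,0],[0,0,0],[0,0,-0.4]]' --angular '[[0,0,0],[0,0,0],[0,0,0],[0,0,0],[0,0,0]]' --claw '[63,70,76,76,76]'

```text
t: 29.6
eef_pos: [0.4822, 0.2694, -0.0032]
tool_rot: [-0.001, 0.13, 0.991, -0.001]
contact_force: [-0.2, -0.7, -0.4]
gripper_width: 0.89
```

jog_arm --dp '[[0,0,-1],[0,0,-2.4],[0,0,-4],[0.2,0,-5.5],[0.5,0,-6.5]]' --angular '[[0,0,0],[0,0,0],[0,0,0],[0,0,0],[0,0,0]]' --claw '[76,76,76,76,76]'

```text
t: 30.1
eef_pos: [0.4723, 0.2734, 0.1635]
tool_rot: [0.001, 0.131, 0.991, 0.001]
contact_force: [0.4, -0.7, 0.9]
gripper_width: 0.892
```

jog_arm --dp '[[0.2,0,0],[0.4,0,0],[0.4,0,0],[0.4,0,0],[0.4,0,0]]' --angular '[[0,0,0],[0,0,0],[0,0,0],[0,0,0],[0,0,0]]' --claw '[76,76,76,76,76]'

```text
t: 30.6
eef_pos: [0.4611, 0.2752, 0.159]
tool_rot: [-0.0, 0.131, 0.991, -0.001]
contact_force: [-0.5, -0.2, -0.2]
gripper_width: 0.893
```

```bash
python3 snap.py w25; python3 - <<'E'
from h import *
c=cam('side'); cv2.imwrite('pics/s25.png',cv2.resize(c['img'][130:290,180:350],None,fx=3.6,fy=3.6,interpolation=cv2.INTER_CUBIC))
E
```

```text
30.65 [0.4612 0.2753 0.1592] [-4.000e-04  1.307e-01  9.914e-01 -6.000e-04] [-0.91  0.16 -0.21] 0.8910318520604747 [-0.91  0.29  0.31  1.94 -0.11  0.93  0.76]
cam [0.3902 0.2952 0.34  ] [ 0.281 -0.078 -0.956]
```

View pics/w25.png

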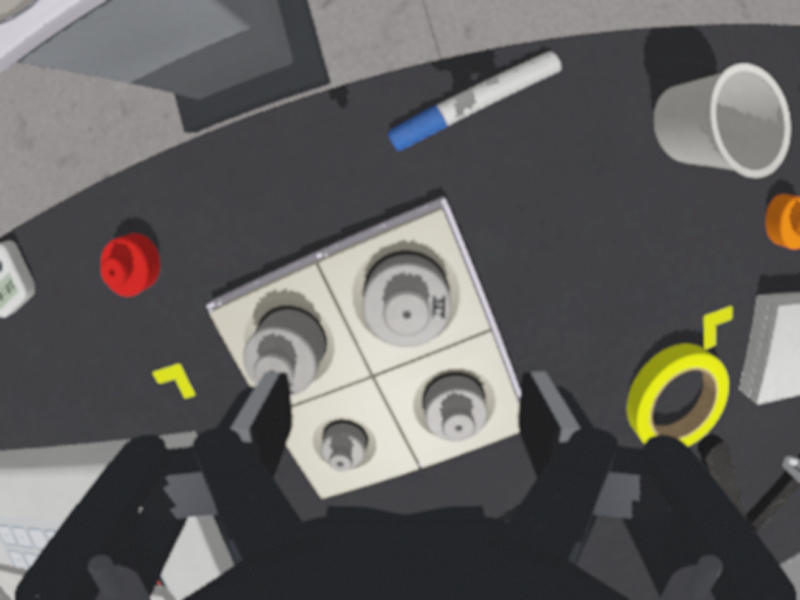

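View pics/s25.png

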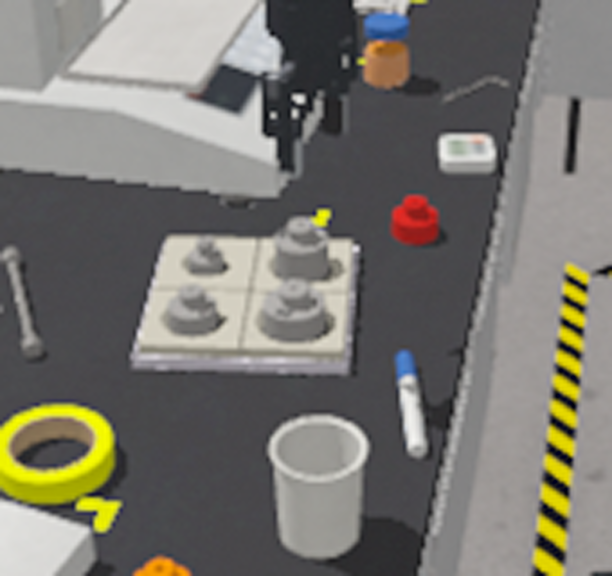

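```bash
python3 pk.py w25 0 0 1.5625 406.5 315 .0605; python3 pk.py w25 0 0 1.5625 459 428 .0545; python3 pk.py w25 0 0 1.5625 339.5 463 .0485; python3 -c "
from h import *
print(hand_in())"
```

```text
[0.4832 0.2705 0.0605]
[0.5793 0.2844 0.0545]
[0.5921 0.1875 0.0485]
the job is handed in; nothing more can be done
None
```

All four weights are in their own nests, and I handed the job in at about 31 s. I first moved weight b out of the widest nest into its own, then placed c, d and a. Each one was lowered until the force reading showed it resting on the nest floor, then released.

- **Seating:** the last camera views put the axes of a, b and c within about 1 mm of their nest centres. At its expected seated height d was within about 1 mm too, in a view taken just after I placed it. In the final pictures the gripper hid d's knob, but it stood upright in its nest.
- **Force and clearance:** in the readings I took, the wrist force stayed below about 17 N. At hand-in the gripper was clear of everything.
- **Jar and timer:** neither was touched. The final side view shows both where they were by eye. I did not re-measure them.
- **Disagreement:** both cameras placed the fingertips about 40 mm higher than the stated tool point implied. I set the grip heights from the pictures instead, and they worked.
- **Disagreement:** the gripper opening read about 3 to 5 mm less than each weight's diameter while holding it, which caused no trouble.

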